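# Pack cheese wedges head to tail and shut the box

### The arm

A 6-joint arm with a two-finger parallel gripper is mounted at the origin on the work surface. World frame = base frame: x ahead of the robot, y to its left, z up, the work surface at z = 0. Lengths are in m, angles in rad, forces in N, time in s.
With the tool pointing down it reaches from about 0.375 to 0.975 m from the base axis. Payload 3.8 kg.
Tool frame: the origin (TCP) lies at the very end of the fingers, on their centre line; the grasp point (between the pads) lies 19 mm behind it; z points along the fingers, y is the direction in which the jaws open and shut (so a half turn about z gives the same grasp; the last joint's range is limited). The gripper opens to 85 mm and grips with 20 to 120 N. Pads are 22 mm wide; open, the fingers measure 114 mm over their backs; the gripper's body (76 mm by 85 mm) begins 54 mm behind the grasp point. The pads swing forward as they close: fully open they stand 13 mm farther back than shut.
Start: joints at [-1.149, 0.264, 1.604, -0, 1.274, -0.037], TCP at [0.299, -0.605, 0.231] pointing down, gripper open.
Joint ranges: [-2.63, 2.63], [-0.94, 2.18], [0.31, 2.57], [-1.31, 4.45], [0, 2.66], [-2.55, 2.55]. Speed limits (rad/s): [2.57, 2.57, 3.14, 3.14, 3.14, 3.14].

### API

Orientations are given as a rotation vector (axis times angle).
In Python, from workcell import bot, viewer, finish_job gives the robot as it stands.
- The arm moves only by the tool servo_tool, never from a script. Its argument "plan" is a list that holds one entry, the list of rows, each a list of 6 numbers: the shift along the tool's x, y, z in cm, then the turn, a rotation vector about the tool's x, y, z in degrees. A call has 1 to 20 rows; each row is the pose to reach, as a shift and turn from the pose measured when the call began, along the tool's axes at that moment; what a row does not reach only later rows make up. A row lasts 1/12 s, in which the tool goes at most 41.7 mm and 7.16 degrees, less where a joint would pass 70% of its speed; a pose out of reach is approached as far as the arm can. A call with a gripper value outside its range is refused whole. "claw" is the finger opening in cm, from 0 to 8.54, set as the call begins (left out, the last holds). The fingers move at their own pace and stop on an object; "grip_force" is the grip in N (left out, the last holds). Time passes only in rows, so rows that repeat a pose let the fingers close. It gives the time, the measured TCP pose, the force and the opening at its end, in the units of the state.
- bot.read_state(): the state, without advancing time (a new reading comes with each control period).
- viewer.read_camera(name): name is "side" or "top" or "wrist"; returns a dict with "color" (420x560x3 uint8, red, green, blue), "fx", "fy", "cx", "cy" (pixels), "k1" (the pictures are not rectified: a ray, as slopes to the right and down, at radius r is drawn at 1 + k1 r^2 times it, then the intrinsics apply), "eye" and "rotation" of the camera in the world; the wrist camera has in their place "T_tool_cam" (4x4, takes a point from camera to tool coordinates, whose origin is the TCP and whose axes are the flange's). Camera axes: x right, y down, z forward; pixel columns grow to the right and rows downward; lengths in m; the calibration is good to about 2 mm. A picture is of the moment at which its call begins: read the wrist's pose just before it. There is no depth.
- finish_job(): hands the job in, once; it reports no verdict.
The state is a dict: "time": time; "q": joint angles; "joint_vel": joint speeds; "joint_torque": joint torques, N m; "tool_pos": TCP position; "tcp_rot": TCP orientation; "wrist_force": force on the tool from outside, world axes, zero at the start; "torque": the same for the moment, N m; "width": opening from 0.0 (shut) to 1.0 (fully open).
Only numpy, scipy, OpenCV 4.12 (cv2) and the standard library are available. Lean on these libraries where they do the work, as an engineer would, in place of code of your own. Each camera call takes 0.05 s, during which the arm holds its last target.

### The job

Two wedges of hard cheese already stand side by side, head to tail, in the steel tray inside the clear box. Finish the row with the two loose wedges, carrying on head to tail so that thick end lies next to thin end all along and all four stand flat on the tray floor inside its rim; then close the box's lid. Leave everything else where it stands.

Things in the scene. Friction and masses are not known exactly. Their poses are not given: they have to be found in the camera images.
- cheese_box: clear plastic box with grey edging, open on top, fixed: outside 158 (its x, along the wedges) x 186 (its y, along the row) x 80 high, walls 4. Origin: centre of its underside, at table height. The lid is hinged on top of the -y wall. In it is the steel tray; between tray rim and box wall 37 is free on the +x and -x sides, 6 on the y sides.
- tray (a point): centre of the floor of the shallow steel tray in the box, 10 above the table; inside 70 (x) x 166 (y), upright rim 2 thick, its top 12 above the tray floor. Axes as the box's.
- lid (a joint): angle of the clear lid: 0 lies shut on the box, grows as it opens, 2.0 (leaning back past upright, 1.57) is the stop; starts open. Hinge friction 0.07 N m: the lid (0.18 kg) stays put within about 23 degrees of upright; leaning farther over the box it falls shut by itself, slowly. About 1 N at its free edge moves it.
- lid_hinge (a point): middle of the lid's hinge line, on the top of the box's -y wall (80 above the table); the line runs along the box's x.
- lid_tab (a point): middle of the outer end of the grey finger tab (70 wide, 6 thick, standing 18 past the lid plate) on the lid's free edge, 202 from the hinge line. Lid plate: 160 wide, 189 from hinge to free edge, 4 thick. With the lid open the tab is its highest point and the lid's outer face looks away from the box (-y).
- wedge_a: wedge of hard cheese with brown rind, 62 long, 55 high; in plan it tapers evenly from 50 wide at the thick end (head) to 22 at the square-cut thin end (nose); bottom edges bevelled 2; about 0.14 kg. Origin: centre of the underside; x from nose to head, z up. Can be held over its ends. In the tray already, first or second in the row from the hinge end.
- wedge_b: wedge of hard cheese with brown rind, 62 long, 55 high; in plan it tapers evenly from 50 wide at the thick end (head) to 22 at the square-cut thin end (nose); bottom edges bevelled 2; about 0.14 kg. Origin: centre of the underside; x from nose to head, z up. Can be held over its ends. In the tray already, first or second in the row from the hinge end.
- wedge_c: wedge of hard cheese with brown rind, 62 long, 55 high; in plan it tapers evenly from 50 wide at the thick end (head) to 22 at the square-cut thin end (nose); bottom edges bevelled 2; about 0.14 kg. Origin: centre of the underside; x from nose to head, z up. Can be held over its ends. Loose on the table at first; to be packed.
- wedge_d: wedge of hard cheese with brown rind, 62 long, 55 high; in plan it tapers evenly from 50 wide at the thick end (head) to 22 at the square-cut thin end (nose); bottom edges bevelled 2; about 0.14 kg. Origin: centre of the underside; x from nose to head, z up. Can be held over its ends. Loose on the table at first; to be packed.
- wedge_a_head (a point): middle of the thick (head) end face of wedge_a, 31 from its origin along x, 27.5 above its underside.
- wedge_b_head (a point): middle of the thick (head) end face of wedge_b, 31 from its origin along x, 27.5 above its underside.
- wedge_c_head (a point): middle of the thick (head) end face of wedge_c, 31 from its origin along x, 27.5 above its underside.
- wedge_d_head (a point): middle of the thick (head) end face of wedge_d, 31 from its origin along x, 27.5 above its underside.
- place1 (a point): point on the tray floor under the centre of the row's first (nearest the hinge) wedge when the four are spread evenly, neighbours 36 apart; fixed to the box. Four wedges laid head to tail measure 158 of the tray's 166.
- place2 (a point): point on the tray floor under the centre of the row's second wedge when the four are spread evenly, neighbours 36 apart; fixed to the box. Four wedges laid head to tail measure 158 of the tray's 166.
- place3 (a point): point on the tray floor under the centre of the row's third wedge when the four are spread evenly, neighbours 36 apart; fixed to the box. Four wedges laid head to tail measure 158 of the tray's 166.
- place4 (a point): point on the tray floor under the centre of the row's fourth (farthest from the hinge) wedge when the four are spread evenly, neighbours 36 apart; fixed to the box. Four wedges laid head to tail measure 158 of the tray's 166.
- cheese_block: rectangular block of the same cheese, 45 x 90 x 45 high. Origin: centre of its underside. Not part of the job; stays where it is.
- bowl_a: white china bowl, 110 across, 52 high. Origin: centre of its underside. Not part of the job; stays where it is.
- bowl_b: white china bowl, 104 across, 50 high. Origin: centre of its underside. Not part of the job; stays where it is.
- mug: cream mug with a handle, 86 across, 85 high. Origin: centre of its underside. Not part of the job; stays where it is.
- jar: glass jar with a white cap, 72 across, 85 high. Origin: centre of its underside. Not part of the job; stays where it is.
- film_carton: long carton of cling film, 45 x 300 x 45 high. Origin: centre of its underside. Not part of the job; stays where it is.
- cheese_knife: cheese knife lying flat, black handle 110 long, blade 125 long, 16 high. Origin: centre of its underside, where the handle meets the blade (blade to +x). Not part of the job; stays where it is.
There are look-alikes about, which are no part of the job. What is shaped like the wedge_b but purple or red is not meant.

How it is judged:
On the way:
1. all four wedges packed head to tail in the tray, let go, with the lid still open (x of wedge_a_head in the frame of cheese_box above 0.02 m and x of wedge_b_head in the frame of cheese_box below -0.02 m and ((horizontal distance between wedge_a and place1 below 0.01 m and horizontal distance between wedge_b and place2 below 0.01 m and horizontal distance between wedge_c and place3 below 0.01 m and horizontal distance between wedge_d and place4 below 0.01 m and x of wedge_c_head in the frame of cheese_box above 0.02 m and x of wedge_d_head in the frame of cheese_box below -0.02 m) or (horizontal distance between wedge_a and place1 below 0.01 m and horizontal distance between wedge_b and place2 below 0.01 m and horizontal distance between wedge_d and place3 below 0.01 m and horizontal distance between wedge_c and place4 below 0.01 m and x of wedge_d_head in the frame of cheese_box above 0.02 m and x of wedge_c_head in the frame of cheese_box below -0.02 m) or (horizontal distance between wedge_b and place1 below 0.01 m and horizontal distance between wedge_a and place2 below 0.01 m and horizontal distance between wedge_c and place3 below 0.01 m and horizontal distance between wedge_d and place4 below 0.01 m and x of wedge_c_head in the frame of cheese_box below -0.02 m and x of wedge_d_head in the frame of cheese_box above 0.02 m) or (horizontal distance between wedge_b and place1 below 0.01 m and horizontal distance between wedge_a and place2 below 0.01 m and horizontal distance between wedge_d and place3 below 0.01 m and horizontal distance between wedge_c and place4 below 0.01 m and x of wedge_d_head in the frame of cheese_box below -0.02 m and x of wedge_c_head in the frame of cheese_box above 0.02 m)) and z of wedge_a in the frame of cheese_box between 0.006 and 0.014 m and angle between each of wedge_a, wedge_b, wedge_c, wedge_d's own z axis and vertical below 0.06 rad and angle between the x axis of each of wedge_a, wedge_b, wedge_c, wedge_d and the x axis of cheese_box, either way round below 0.14 rad and z of wedge_b in the frame of cheese_box between 0.006 and 0.014 m and z of wedge_c in the frame of cheese_box between 0.006 and 0.014 m and z of wedge_d in the frame of cheese_box between 0.006 and 0.014 m and value of joint lid above 0.6 rad and contact force between the fingers and wedge_a below 0.1 N and contact force between the fingers and wedge_b below 0.1 N and contact force between the fingers and wedge_c below 0.1 N and contact force between the fingers and wedge_d below 0.1 N), for 0.2 s.
At the end, for the whole second after the job is handed in: All four wedges rest upright on the tray floor (4 mm, 3.4 degrees), each within 10 mm of its own one of the four places and 8 degrees of the box's x, heads alternately to +x and -x along the row; the lid is shut (below 0.05 rad) (x of wedge_a_head in the frame of cheese_box above 0.02 m and x of wedge_b_head in the frame of cheese_box below -0.02 m and ((horizontal distance between wedge_a and place1 below 0.01 m and horizontal distance between wedge_b and place2 below 0.01 m and horizontal distance between wedge_c and place3 below 0.01 m and horizontal distance between wedge_d and place4 below 0.01 m and x of wedge_c_head in the frame of cheese_box above 0.02 m and x of wedge_d_head in the frame of cheese_box below -0.02 m) or (horizontal distance between wedge_a and place1 below 0.01 m and horizontal distance between wedge_b and place2 below 0.01 m and horizontal distance between wedge_d and place3 below 0.01 m and horizontal distance between wedge_c and place4 below 0.01 m and x of wedge_d_head in the frame of cheese_box above 0.02 m and x of wedge_c_head in the frame of cheese_box below -0.02 m) or (horizontal distance between wedge_b and place1 below 0.01 m and horizontal distance between wedge_a and place2 below 0.01 m and horizontal distance between wedge_c and place3 below 0.01 m and horizontal distance between wedge_d and place4 below 0.01 m and x of wedge_c_head in the frame of cheese_box below -0.02 m and x of wedge_d_head in the frame of cheese_box above 0.02 m) or (horizontal distance between wedge_b and place1 below 0.01 m and horizontal distance between wedge_a and place2 below 0.01 m and horizontal distance between wedge_d and place3 below 0.01 m and horizontal distance between wedge_c and place4 below 0.01 m and x of wedge_d_head in the frame of cheese_box below -0.02 m and x of wedge_c_head in the frame of cheese_box above 0.02 m)) and z of wedge_a in the frame of cheese_box between 0.006 and 0.014 m and angle between each of wedge_a, wedge_b, wedge_c, wedge_d's own z axis and vertical below 0.06 rad and angle between the x axis of each of wedge_a, wedge_b, wedge_c, wedge_d and the x axis of cheese_box, either way round below 0.14 rad and z of wedge_b in the frame of cheese_box between 0.006 and 0.014 m and z of wedge_c in the frame of cheese_box between 0.006 and 0.014 m and z of wedge_d in the frame of cheese_box between 0.006 and 0.014 m and linear speed of each of wedge_a, wedge_b, wedge_c, wedge_d below 0.02 m/s and value of joint lid below 0.05 rad and velocity of joint lid below 0.1 rad/s); the robot touches nothing.
It fails at once if another thing on the table is shifted by more than 30 mm (distance of any of cheese_block, bowl_a, bowl_b, mug, jar, film_carton, cheese_knife from where it was at the start of the episode above 0.03 m).
It also fails if it takes over 67 s, if anything falls off the work surface, if the arm or the gripper's body presses on something with over 40 N, if the wrist force passes 120 N, or if a joint passes its speed limit or range.

## Working session

There is one attempt and no reset: what is moved stays moved. The work goes in short steps, Python scripts to look and compute and a tool call to move; the robot and the scene stay as the last step left them, time stands still between calls to the robot, and variables do not carry over. Pictures are saved under pics/ and viewed, and the job is handed in when it is done.

Besides the shell and the picture viewer there is one more tool, called after "Emit:" as name(argument=value, ...), one argument or row to a line, values as JSON. servo_tool: Moves the arm, as the interface text tells. Its arguments: {"type":"object","properties":{"plan":{"type":"array"},"claw":{"type":"number"},"grip_force":{"type":"number"}},"required":["plan"]}

```bash
mkdir -p pics; ls; cat > h.py <<'E'
import numpy as np, cv2
from scipy.spatial.transform import Rotation as R
from workcell import bot, viewer, finish_job
def snap(name, fn):
    s=bot.read_state(); c=viewer.read_camera(name)
    cv2.imwrite('pics/'+fn+'.png', c['color'][:,:,::-1])
    np.savez('pics/'+fn+'.npz', s_pos=s['tool_pos'], s_rot=s['tcp_rot'], **{k:v for k,v in c.items()})
    return s,c
def cam(fn):
    d=np.load('pics/'+fn+'.npz')
    if 'eye' in d: return d, d['eye'], np.array(d['rotation'])
    T=d['T_tool_cam']; Rt=R.from_rotvec(d['s_rot']).as_matrix()
    return d, Rt@T[:3,3]+d['s_pos'], Rt@T[:3,:3]
def ray(fn,u,v):
    d,e,Rm=cam(fn)
    x=(u-d['cx'])/d['fx']; y=(v-d['cy'])/d['fy']; k=float(d['k1'])
    r=np.hypot(x,y); a=r
    for _ in range(30): a=r/(1+k*a*a)
    f=a/r if r>0 else 1
    w=Rm@np.array([x*f,y*f,1]); return e,w
def at(fn,u,v,z):
    e,w=ray(fn,u,v); return e+w*(z-e[2])/w[2]
def proj(fn,p):
    d,e,Rm=cam(fn); q=Rm.T@(np.array(p)-e); x,y=q[0]/q[2],q[1]/q[2]
    f=1+float(d['k1'])*(x*x+y*y)
    return np.array([d['fx']*x*f+d['cx'], d['fy']*y*f+d['cy']])
def crop(fn,u0,v0,u1,v1,s,out,src=None):
    im=cv2.imread('pics/%s.png'%(src or fn))[v0:v1,u0:u1]
    cv2.imwrite('pics/'+out+'.png', cv2.resize(im,None,fx=s,fy=s,interpolation=cv2.INTER_CUBIC))
E
python3 - <<'E'
from h import *
for n in('side','top','wrist'):
    s,c=snap(n,n+'0')
    print(n,{k:np.round(v,4).tolist() for k,v in c.items() if k!='color'})
print(s)
E
```

```text
pics
side {'fx': 475.3422, 'fy': 475.3422, 'cx': 270.5897, 'cy': 203.6607, 'k1': -0.0289, 'eye': [-0.1654, 0.8393, 0.7956], 'rotation': [-0.8077, 2.3553, -1.2979]}
top {'fx': 513.9319, 'fy': 513.9319, 'cx': 283.984, 'cy': 216.9037, 'k1': -0.1709, 'eye': [0.3713, -0.062, 1.2771], 'rotation': [-2.1111, 2.1677, -0.1354]}
wrist {'fx': 362.4928, 'fy': 362.4928, 'cx': 279.0515, 'cy': 210.9482, 'k1': -0.0822, 'T_tool_cam': [[-0.0012, -0.9479, -0.3186, 0.0821], [1.0, -0.0013, 0.0, -0.0014], [-0.0004, -0.3186, 0.9479, -0.1434], [0.0, 0.0, 0.0, 1.0]]}
{'time': 0.1, 'q': array([-1.14890495e+00,  2.64696388e-01,  1.60525681e+00, -7.56956612e-06,
        1.27368558e+00, -3.69041110e-02]), 'joint_vel': array([ 0.00023821, -0.00121519, -0.00307536,  0.0006447 , -0.00131856,
       -0.00031292]), 'joint_torque': array([ 6.64578674e-04, -5.16704750e+01, -3.68590629e+01,  1.32606638e-05,
        6.25569199e-03, -3.93757875e-05]), 'tool_pos': array([ 0.2986576 , -0.60459261,  0.23006354]), 'tcp_rot': array([-3.05733875e+00, -7.13917191e-01,  6.25625464e-04]), 'wrist_force': array([0.39170642, 0.1580114 , 0.33473131]), 'torque': array([-0.0156326 ,  0.05143385,  0.0407805 ]), 'width': 0.9988667449285464}
```

```bash
sed -i "s/np.array(d\['rotation'\])/R.from_rotvec(d['rotation']).as_matrix()/" h.py; python3 - <<'E'
from h import *
for n in('side','top','wrist'):crop(n+'0',0,0,560,420,1.42,n+'0b')
print(proj('top0',[0.6,0,0]),at('top0',*proj('top0',[0.6,0.1,0]),0))
E
```

```text
[266.46091041 199.86223027] [0.6 0.1 0. ]
```

View pics/top0b.png

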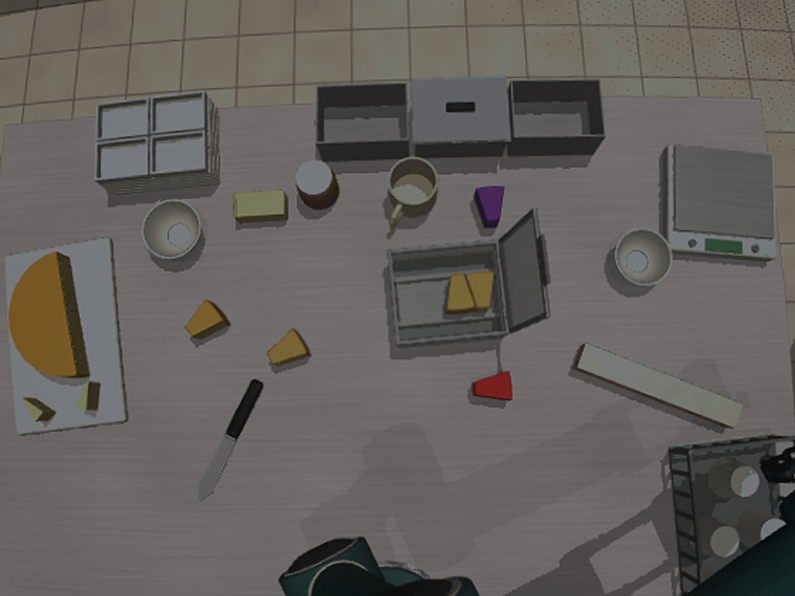

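View pics/side0b.png

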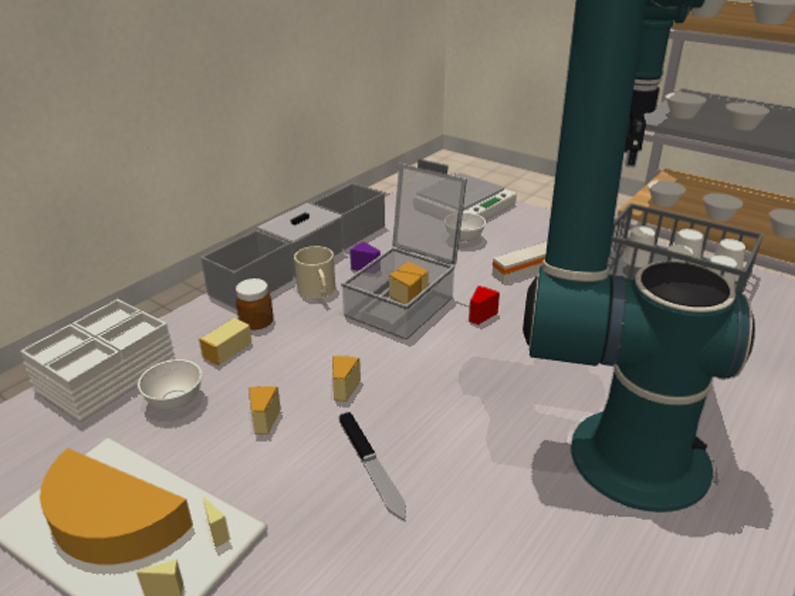

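View pics/wrist0b.png

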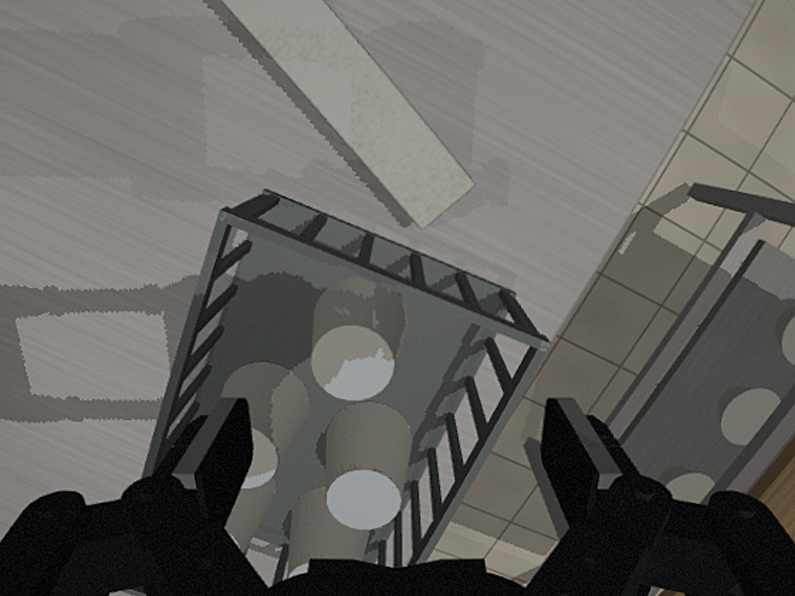

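```bash
python3 - <<'E'
from h import *
crop('top0',260,130,400,260,5,'t_box'); crop('top0',120,200,230,275,7,'t_w')
E
```

```text
(no output)
```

View pics/t_box.png

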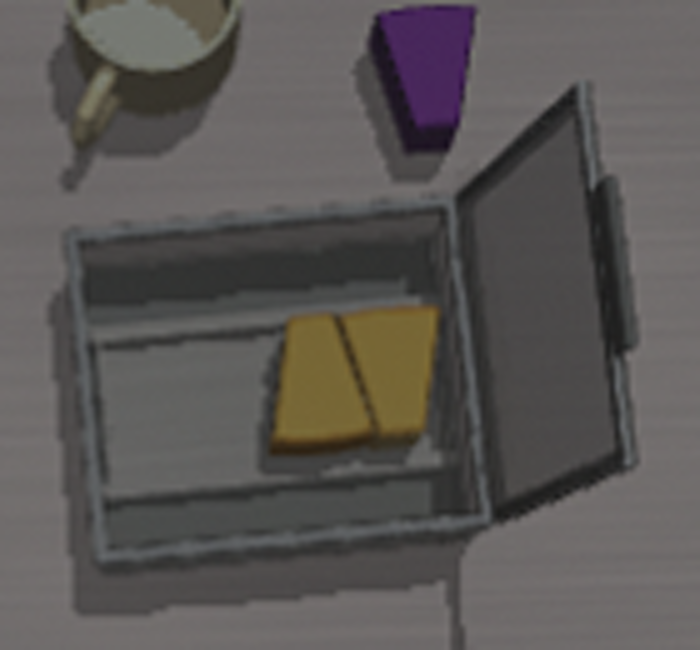

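View pics/t_w.png

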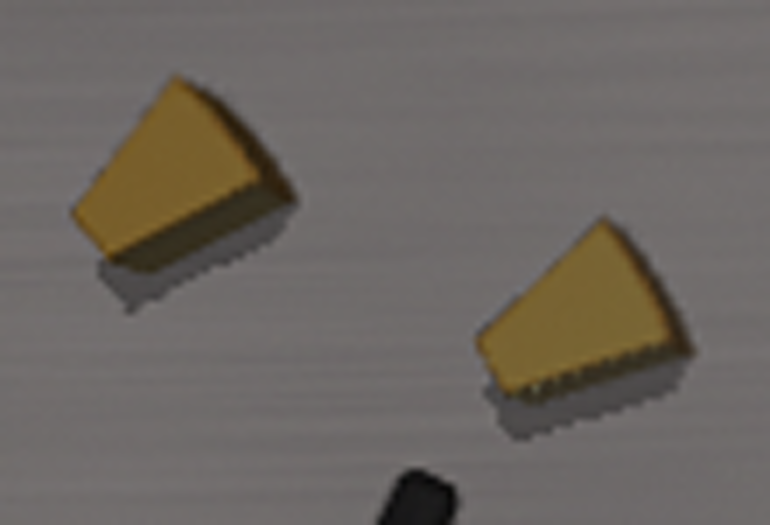

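```bash
cat >> h.py <<'E'
W=np.array([[31,25],[31,-25],[-31,-11],[-31,11]])/1000.  # headL(+y),headR,noseR,noseL
def fit2(M,P):
    # rigid 2d fit M->P ; returns centre, yaw, rms
    M=np.asarray(M);P=np.asarray(P)[:,:2]; mc,pc=M.mean(0),P.mean(0)
    a=((M-mc)*(P-pc)).sum(); b=((M-mc)[:,0]*(P-pc)[:,1]-(M-mc)[:,1]*(P-pc)[:,0]).sum()
    t=np.arctan2(b,a); Rm=np.array([[np.cos(t),-np.sin(t)],[np.sin(t),np.cos(t)]])
    e=P-(M-mc)@Rm.T-pc
    return pc-Rm@mc,t,np.linalg.norm(e,axis=1)*1000
E
python3 - <<'E'
from h import *
def q(L,s,o,z): return [at('top0',u/s+o[0],v/s+o[1],z) for u,v in L]
# box outer rim: (x,y): TL=+x,+y ; TR=+x,-y; BR=-x,-y; BL=-x,+y
B=np.array([[79,93],[79,-93],[-79,-93],[-79,93]])/1000
P=q([(70,232),(452,198),(490,523),(103,562)],5,(260,130),.08)
c,t,e=fit2(B,P);print('box',c,t,np.degrees(t),e)
for L in ([(178,75),(262,178),(110,258),(72,212)],[(605,217),(675,340),(508,395),(478,343)]):
    P=q(L,7,(120,200),.055); c2,t2,e2=fit2(W,P); print('wedge',c2,np.degrees(t2),e2)
Rb=np.array([[np.cos(t),-np.sin(t)],[np.sin(t),np.cos(t)]])
for L in ([(343,312),(438,308),(420,438),(380,440)],[(272,452),(376,440),(335,316),(290,320)]):
    P=q(L,5,(260,130),.065)
    M=W if L[0][0]>300 else W
    c2,t2,e2=fit2(W,P); print('packed',c2,Rb.T@(c2-c)*1000,np.degrees(t2-t),e2)
E
```

```text
box [ 0.56907957 -0.12014468] 0.06979622829437712 3.9990293071993896 [1.26140311 1.72658525 1.67079641 2.02549955]
wedge [0.5350489  0.30279883] -50.92005295639751 [1.96123236 1.57510913 1.75427173 1.27109657]
wedge [0.48174838 0.15737464] -59.94687820165052 [0.94706241 1.82359735 1.34587639 1.55300967]
packed [ 0.57138429 -0.17651674] [ -1.63225281 -56.39553563] -2.423913135889501 [2.08378982 2.22884932 1.36824473 1.57309511]
packed [ 0.56876339 -0.13952092] [ -1.66669776 -19.30701368] -182.15211925675447 [49.33862046 50.57057431 21.23514857 22.46970831]
```

```bash
cat >> h.py <<'E'
def mv(p,alpha):
    """shift (cm) & turn(deg) in tool axes to get TCP p, tool x yaw alpha deg, tool down"""
    s=bot.read_state(); R0=R.from_rotvec(s['tcp_rot']); 
    R1=R.from_euler('z',alpha,degrees=True)*R.from_rotvec([np.pi,0,0])
    d=R0.inv().apply(np.array(p)-s['tool_pos'])*100
    t=np.degrees((R0.inv()*R1).as_rotvec())
    print('t=%.2f'%s['time'],'now',np.round(s['tool_pos'],4),'-> shift',np.round(d,2),'turn',np.round(t,2),'dist',np.round(np.linalg.norm(d),1))
E
python3 - <<'E'
from h import *
mv([.482,.157,.20],30)
E
```

```text
t=0.15 now [ 0.2987 -0.6047  0.2302] -> shift [ 50.17 -60.17   3.13] turn [-0.1  -0.01 -3.71] dist 78.4
```

Emit:
servo_tool(
  plan=[
    [[50.2,-60.2,-8,0,0,-3.7],[50.2,-60.2,-8,0,0,-3.7],[50.2,-60.2,-8,0,0,-3.7],[50.2,-60.2,-8,0,0,-3.7],[50.2,-60.2,-8,0,0,-3.7],[50.2,-60.2,-8,0,0,-3.7],[50.2,-60.2,-8,0,0,-3.7],[50.2,-60.2,-8,0,0,-3.7],[50.2,-60.2,-8,0,0,-3.7],[50.2,-60.2,-8,0,0,-3.7],[50.2,-60.2,-6,0,0,-3.7],[50.2,-60.2,-3,0,0,-3.7],[50.2,-60.2,0,0,0,-3.7],[50.2,-60.2,3.1,0,0,-3.7],[50.2,-60.2,3.1,0,0,-3.7],[50.2,-60.2,3.1,0,0,-3.7],[50.2,-60.2,3.1,0,0,-3.7],[50.2,-60.2,3.1,0,0,-3.7],[50.2,-60.2,3.1,0,0,-3.7],[50.2,-60.2,3.1,0,0,-3.7]],
  ],
  claw=8.5,
)

```text
time: 1.82
tool_pos: [0.4815, 0.1626, 0.198]
tcp_rot: [-3.029, -0.818, 0.004]
wrist_force: [-0.9, -0.2, -0.2]
width: 0.994
```

```bash
python3 - <<'E'
from h import *
mv([.482,.157,.20],30)
s,c=snap('wrist','w1');crop('w1',0,0,560,420,1.42,'w1b'); print(s['q'])
print(proj('w1',[.482,.157,.055]))
E
```

```text
t=1.82 now [0.4815 0.1626 0.198 ] -> shift [-0.24  0.51 -0.2 ] turn [-0.28  0.07  0.24] dist 0.6
[ 0.27366812 -0.02782123  1.99121056  0.00477148  1.18055714  1.31483737]
[287.73681842 197.32925128]
```

View pics/w1b.png

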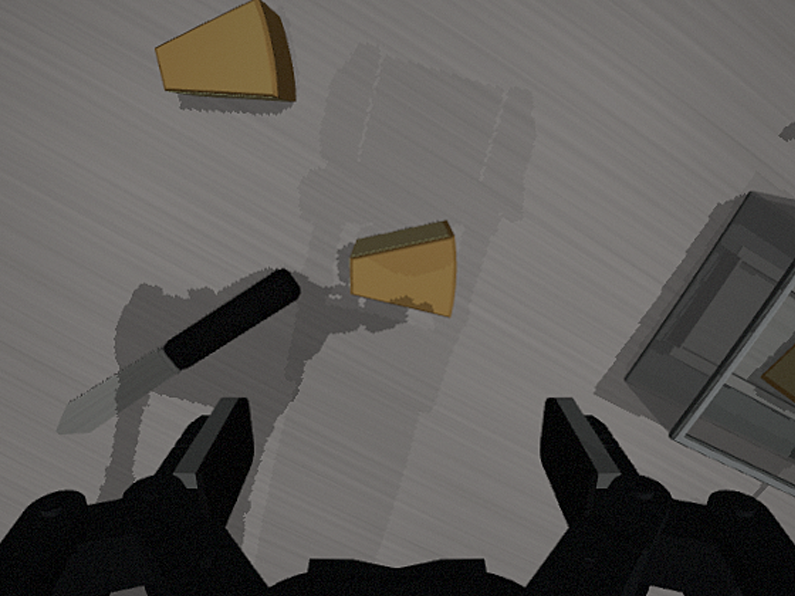

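```bash
python3 - <<'E'
from h import *
for L in ([(453,236),(451,318),(351,294),(351,257)],[(262,0),(276,97),(166,90),(157,48)]):
    P=[at('w1',u/1.42,v/1.42,.055) for u,v in L]; c,t,e=fit2(W,P); print(c,np.degrees(t),e)
E
```

```text
[0.48167724 0.16155385] -60.68238032380652 [2.43567743 1.12881096 1.61661033 1.92733501]
[0.53481747 0.3055878 ] -52.4381407834015 [1.23039281 2.83060822 1.58172784 1.80392723]
```

```bash
python3 - <<'E'
from h import *
mv([.482,.159,.11],30)
print(bot.read_state()['joint_vel'])
E
```

```text
t=1.87 now [0.4813 0.1607 0.1984] -> shift [-0.01  0.21  8.84] turn [-0.2   0.14  0.27] dist 8.8
[-0.06135732 -0.04073204  0.01257031 -0.03783203  0.03663727 -0.04349352]
```

Still settling; descend and look again.

Emit:
servo_tool(
  plan=[
    [[0,0.2,3,0,0,0.3],[0,0.2,6,0,0,0.3],[0,0.2,8.8,0,0,0.3],[0,0.2,8.8,0,0,0.3],[0,0.2,8.8,0,0,0.3],[0,0.2,8.8,0,0,0.3]],
  ],
)

```text
time: 2.37
tool_pos: [0.483, 0.1586, 0.112]
tcp_rot: [-3.033, -0.81, 0.002]
wrist_force: [-0.3, 0.5, 0.0]
width: 0.999
```

```bash
python3 - <<'E'
from h import *
mv([.482,.159,.022],30)
s,c=snap('wrist','w2');crop('w2',150,50,430,260,2.85,'w2b'); print(s['joint_vel'])
E
```

```text
t=2.37 now [0.483  0.1586 0.112 ] -> shift [-0.06 -0.06  9.  ] turn [-0.16  0.04 -0.09] dist 9.0
[ 0.00604013 -0.01777902 -0.02862595  0.00202751 -0.00626645  0.00017929]
```

View pics/w2b.png

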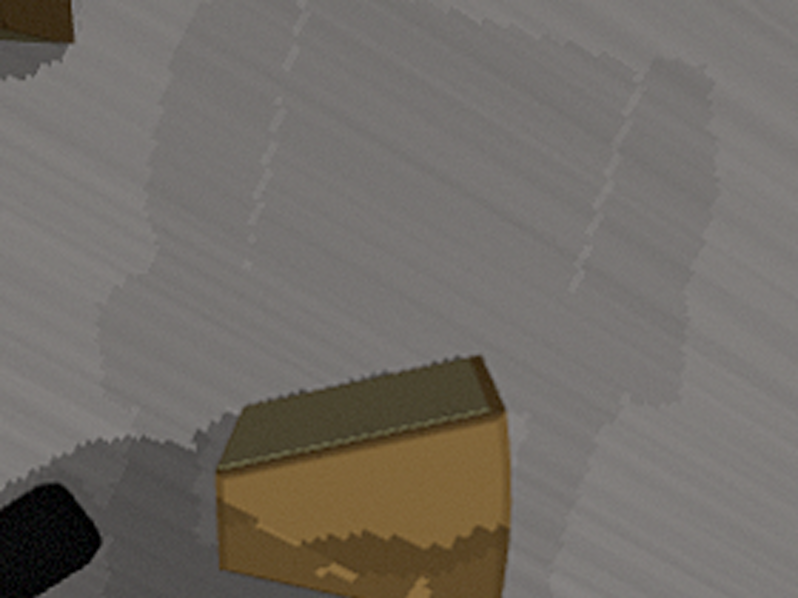

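```bash
python3 - <<'E'
from h import *
crop('w2',200,170,360,290,5,'w2c')
E
```

```text
(no output)
```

View pics/w2c.png

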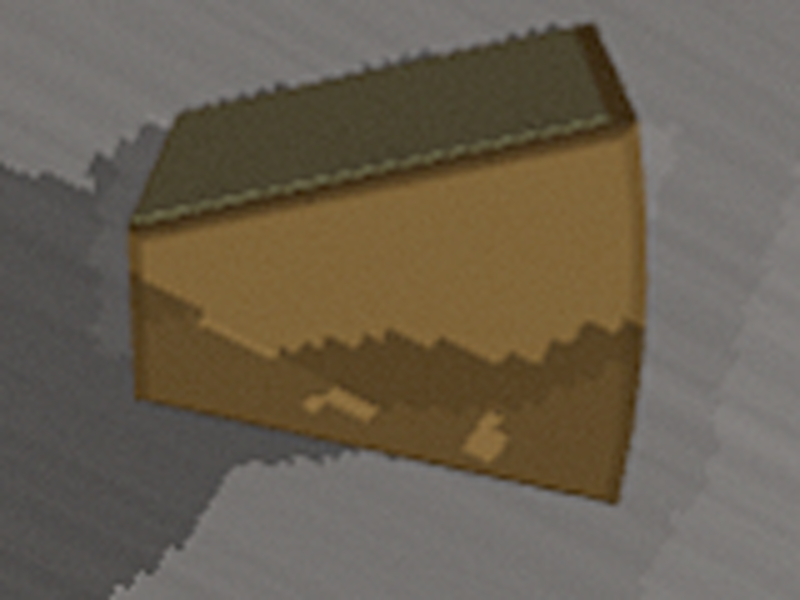

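```bash
python3 - <<'E'
from h import *
P=[at('w2',u/5+200,v/5+170,.055) for u,v in [(636,122),(618,503),(137,398),(132,227)]]; c,t,e=fit2(W,P); print(c,np.degrees(t),e)
mv([c[0],c[1],.022],np.degrees(t)+90)
E
```

```text
[0.48195575 0.1617461 ] -60.706043318679114 [1.88987878 1.49388528 1.5061633  1.73744589]
t=2.42 now [0.4837 0.1589 0.1127] -> shift [-0.02 -0.31  9.08] turn [-0.14 -0.06  0.63] dist 9.1
```

Emit:
servo_tool(
  plan=[
    [[0,-0.3,2,0,0,0.6],[0,-0.3,4.5,0,0,0.6],[0,-0.3,7,0,0,0.6],[0,-0.3,9,0,0,0.6],[0,-0.3,9.1,0,0,0.6],[0,-0.3,9.1,0,0,0.6],[0,-0.3,9.1,0,0,0.6]],
  ],
)

```text
time: 3.0
tool_pos: [0.4842, 0.1621, 0.024]
tcp_rot: [-3.037, -0.794, -0.006]
wrist_force: [0.5, 0.4, -0.5]
width: 0.994
```

Emit:
servo_tool(
  plan=[
    [[0,0,0,0,0,0],[0,0,0,0,0,0],[0,0,0,0,0,0],[0,0,0,0,0,0],[0,0,0,0,0,0],[0,0,0,0,0,0],[0,0,0,0,0,0],[0,0,0,0,0,0]],
  ],
  claw=4.5,
  grip_force=35,
)

```text
time: 3.67
tool_pos: [0.4867, 0.1628, 0.0266]
tcp_rot: [-3.037, -0.794, -0.014]
wrist_force: [0.7, -1.1, 7.0]
width: 0.713
```

```bash
python3 - <<'E'
from h import *
s,c=snap('wrist','w3');crop('w3',0,0,560,420,1.42,'w3b'); print(s)
E
```

```text
{'time': 3.6667, 'q': array([0.27257548, 0.17854497, 2.12879472, 0.00336815, 0.8251567 ,
       1.32948883]), 'joint_vel': array([-0.00106034, -0.00028439, -0.00085058,  0.00313803, -0.00077956,
       -0.00089691]), 'joint_torque': array([ 2.05023126e-01, -3.52785480e+01, -2.59082562e+01,  6.13796082e-02,
       -1.13970386e-01, -5.50322322e-03]), 'tool_pos': array([0.48673195, 0.16280545, 0.02660491]), 'tcp_rot': array([-3.03679298, -0.79422518, -0.01421368]), 'wrist_force': array([ 0.70362674, -1.08947931,  6.96389298]), 'torque': array([-0.01301817,  0.03134759, -0.04067283]), 'width': 0.7125004979465619}
```

View pics/w3b.png

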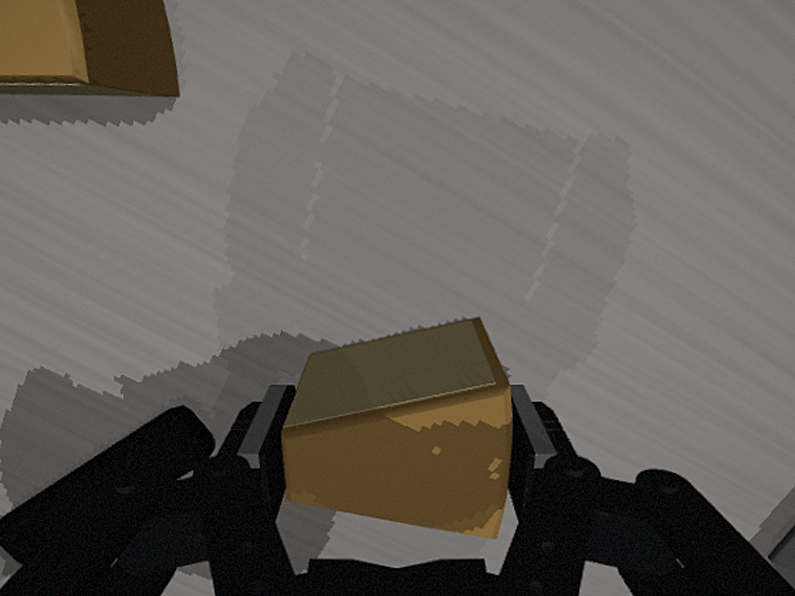

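Emit:
servo_tool(
  plan=[
    [[0,0,-3,0,0,0],[0,0,-6,0,0,0],[0,0,-9,0,0,0],[0,0,-12,0,0,0],[0,0,-14.5,0,0,0],[0,0,-14.5,0,0,0],[0,0,-14.5,0,0,0]],
  ],
)

```text
time: 4.3
tool_pos: [0.4871, 0.1625, 0.1742]
tcp_rot: [-3.037, -0.794, -0.023]
wrist_force: [-0.2, -0.4, -1.2]
width: 0.713
```

```bash
python3 - <<'E'
from h import *
s,c=snap('wrist','w4');crop('w4',180,220,380,400,4,'w4b'); 
mv([.5677,-.1002,.17],94)
E
```

```text
t=4.35 now [0.4856 0.1621 0.1721] -> shift [-5.68 26.89  0.15] turn [  0.35  -0.54 -64.69] dist 27.5
```

View pics/w4b.png

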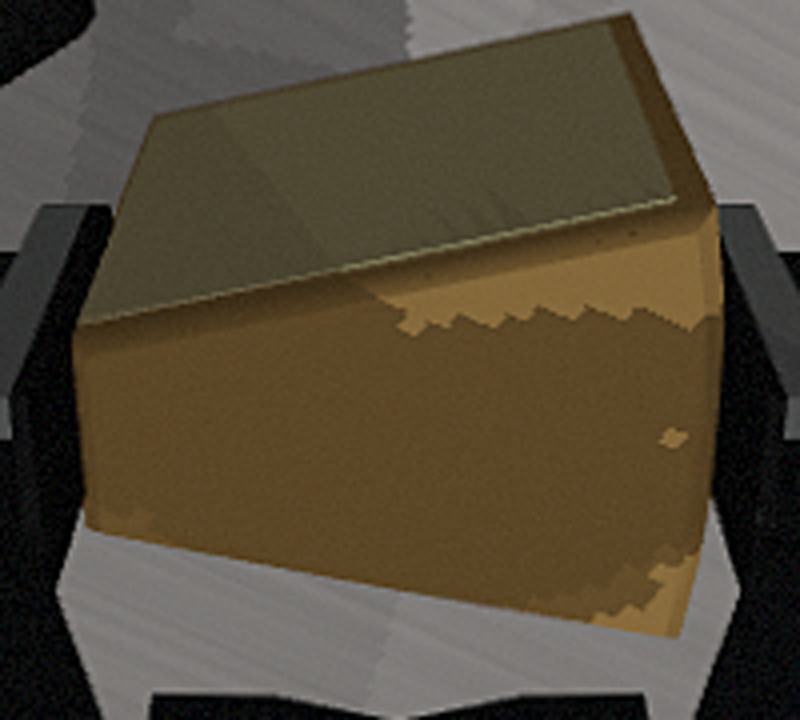

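```bash
cat >> h.py <<'E'
def tool_at(fn,u,v,zt):
    """point in tool coords on plane tool z=zt"""
    d,_,_=cam(fn); T=d['T_tool_cam']
    x=(u-d['cx'])/d['fx']; y=(v-d['cy'])/d['fy']; k=float(d['k1']); r=np.hypot(x,y); a=r
    for _ in range(30): a=r/(1+k*a*a)
    w=T[:3,:3]@np.array([x*a/r,y*a/r,1]); e=T[:3,3]
    return e+w*(zt-e[2])/w[2]
E
python3 - <<'E'
from h import *
for zt in(-.0285,-.0265,-.0305):
    P=np.array([tool_at('w4',u/4+180,v/4+220,zt) for u,v in [(715,207),(680,637),(85,527),(75,330)]])
    # tool: z down; wedge x ~ tool y, wedge y ~ tool x.  map to (ty, tx) frame
    c,t,e=fit2(W,P[:,[1,0]]); print(zt,'ty,tx',c*1000,np.degrees(t),e, np.linalg.norm(P[0]-P[1])*1000,np.linalg.norm(P[2]-P[3])*1000)
P=np.array([tool_at('w4',u/4+180,v/4+220,zt) for u,v in [(630,12),(153,117)] for zt in [.0265]]); print(P)
E
```

```text
-0.0285 ty,tx [-2.12907391 -3.6745308 ] -0.48124988862536483 [2.07159745 1.27105455 1.30403327 2.02436918] 49.33657417188785 22.602445636914528
-0.0265 ty,tx [-2.14242027 -5.16925779] -0.4812498886253713 [1.52216556 0.75495253 0.86690217 1.5940814 ] 50.19540500283653 22.99589973245413
-0.0305 ty,tx [-2.11572755 -2.17980382] -0.48124988862536305 [2.67220269 1.88923522 1.80569216 2.49876976] 48.47774334093915 22.208991541374903
[[ 0.01867844  0.02792928  0.0265    ]
 [ 0.00434846 -0.03265506  0.0265    ]]
```

Emit:
servo_tool(
  plan=[
    [[-1,4,0,0,0,-7],[-2,8,0,0,0,-14],[-2.8,12,0,0,0,-21],[-3.5,16,0,0,0,-28],[-4.2,20,0,0,0,-35],[-4.6,22,0,0,0,-42],[-5,24,0,0,0,-49],[-5.4,26,0,0,0,-56],[-5.5,26.9,0,0.3,-0.5,-63],[-5.5,26.9,0,0.3,-0.5,-64.7],[-5.5,26.9,0,0.3,-0.5,-64.7],[-5.5,26.9,0,0.3,-0.5,-64.7],[-5.5,26.9,0,0.3,-0.5,-64.7]],
  ],
)

```text
time: 5.43
tool_pos: [0.5682, -0.0989, 0.1698]
tcp_rot: [-2.143, -2.295, 0.001]
wrist_force: [0.2, 0.3, -1.4]
width: 0.711
```

```bash
python3 - <<'E'
from h import *
mv([.5677,-.1002,.17],94)
s,c=snap('wrist','w5');crop('w5',0,0,560,420,1.42,'w5b'); snap('top','top5'); crop('top5',260,130,400,260,5,'t5_box');print(s['joint_vel'])
E
```

```text
t=5.43 now [ 0.5682 -0.0989  0.1698] -> shift [-0.13 -0.06 -0.02] turn [-0.1  -0.06 -0.08] dist 0.1
[ 0.00718798 -0.00929563 -0.00834346 -0.00040902  0.00038233 -0.00811173]
```

View pics/w5b.png

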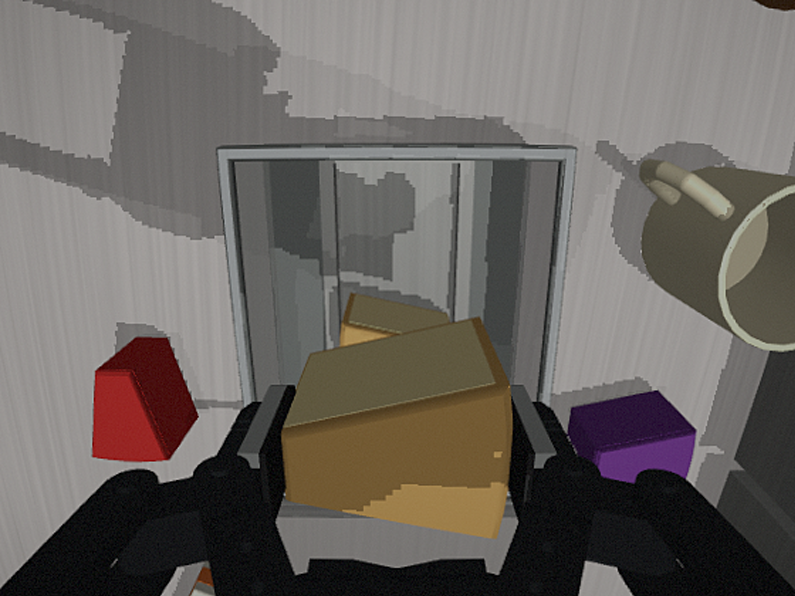

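View pics/t5_box.png

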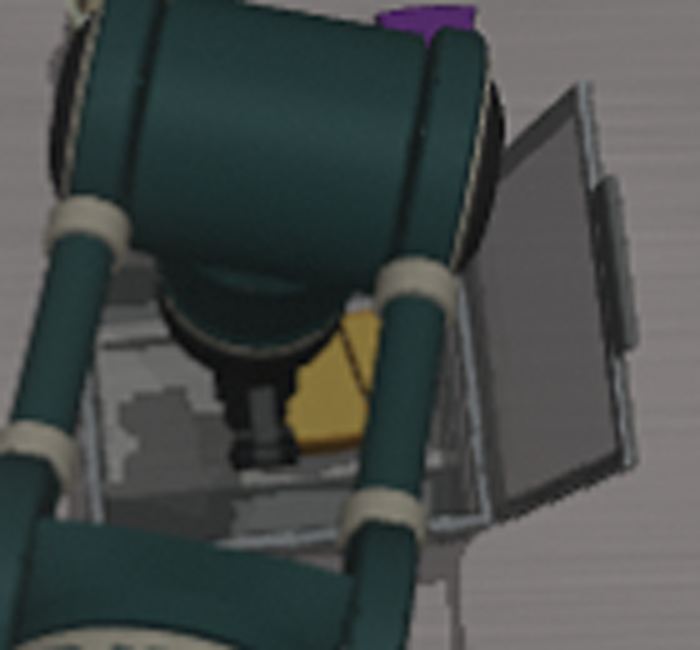

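```bash
python3 - <<'E'
from h import *
crop('w5',140,90,280,200,5.5,'w5c');crop('w5',280,90,420,200,5.5,'w5d')
E
```

```text
(no output)
```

View pics/w5c.png

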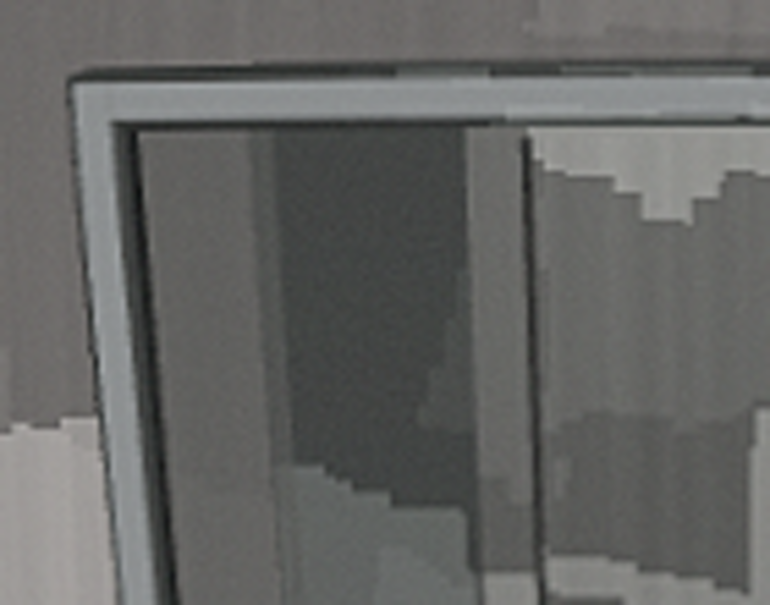

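View pics/w5d.png

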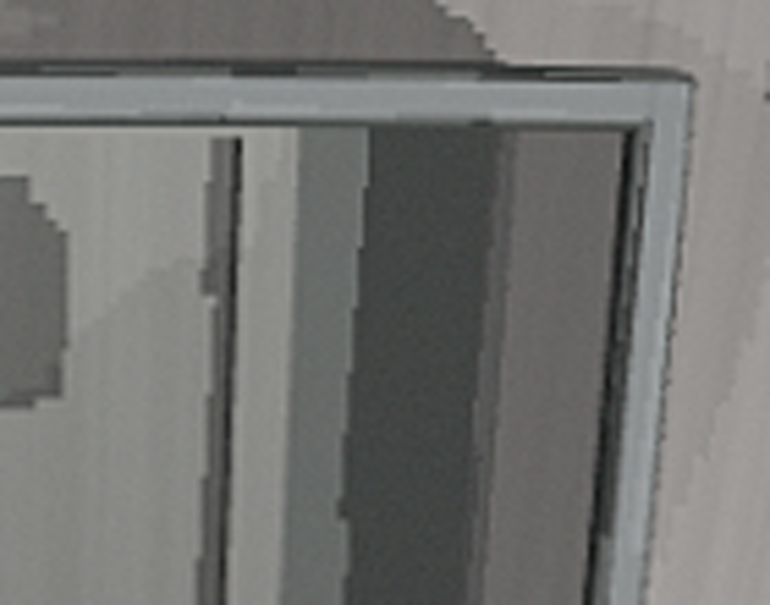

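```bash
python3 - <<'E'
from h import *
pl=at('w5',140+72/5.5,90+82/5.5,.08); pr=at('w5',280+690/5.5,90+80/5.5,.08)
l2=at('w5',140+118/5.5,90+600/5.5,.08); r2=at('w5',280+645/5.5,90+600/5.5,.08)
print(pl,pr,np.linalg.norm(pl-pr)); 
ang=lambda a:np.degrees(np.arctan2(a[1],a[0]))
print(ang(pr-pl),ang(pl-l2)-90,ang(pr-r2)-90)
# inner tray? tray floor lines at z=.01..022
t=np.radians(ang(pr-pl)); t=(t*1+np.radians(ang(pl-l2)-90+ang(pr-r2)-90)/2)/2; print(np.degrees(t))
R2=np.array([[np.cos(t),-np.sin(t)],[np.sin(t),np.cos(t)]])
c=(pl+pr)[:2]/2-R2@[0,.093]; print('box',c)
# tray rim inner-top lines: left dark line, right dark line, at z=.022 / .01
for z in(.01,.022):
  for u,v in((140+525/5.5,90+140/5.5),(140+540/5.5,90+600/5.5),(280+238/5.5,90+140/5.5),(280+228/5.5,90+600/5.5)):
    print(z,R2.T@(at('w5',u,v,z)[:2]-c)*1000)
E
```

```text
[ 0.48350545 -0.02921846  0.08      ] [ 0.64167161 -0.01832369  0.08      ] 0.15854093820442872
3.94041183520479 3.366346655264934 4.496351428012858
3.935880438421843
box [ 0.56897205 -0.11655173]
0.01 [-35.8097687   81.40351029]
0.01 [-36.0456614   10.11932326]
0.01 [35.86444964 81.31282379]
0.01 [36.73099668 10.0544044 ]
0.022 [-34.38034071  82.17190542]
0.022 [-34.60690097  13.70788151]
0.022 [34.45828399 82.08480668]
0.022 [35.29054847 13.645531  ]
```

```bash
python3 - <<'E'
from h import *
c=np.array([.56908,-.12014]);t=.0698
Rb=np.array([[np.cos(t),-np.sin(t)],[np.sin(t),np.cos(t)]])
for L in ([(343,312),(438,308),(420,436),(380,438)],[(376,438),(272,450),(290,320),(335,316)]):
    P=[at('top0',u/5+260,v/5+130,.065) for u,v in L]
    c2,t2,e2=fit2(W,P); print(Rb.T@(c2-c)*1000,np.degrees(t2-t),e2)
    print(np.round([Rb.T@(p[:2]-c)*1000 for p in P],1).tolist())
E
python3 - <<'E'
import sys; sys.path.insert(0,'.')
import os; os.chdir('.')
from h import *
crop('w5',220,190,360,270,5.5,'w5e')
E
```

```text
[ -1.15476919 -56.45322071] -2.379149299307594 [1.99127959 2.27777003 1.30696913 1.56709464]
[[30.9, -34.8], [28.4, -80.5], [-32.4, -64.9], [-31.5, -45.7]]
[ -1.18941021 -19.36260416] -180.44349509004107 [1.07122621 0.34797342 0.56357804 0.39630129]
[[-31.3, -43.8], [-32.3, 6.1], [29.5, -9.0], [29.3, -30.7]]
```

View pics/w5e.png

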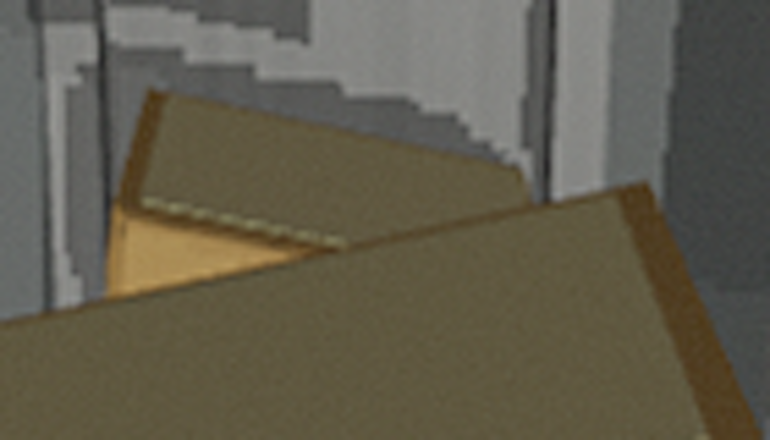

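```bash
cat >> h.py <<'E'
BC=np.array([.5690,-.1166]); BT=np.radians(3.94); RB=np.array([[np.cos(BT),-np.sin(BT)],[np.sin(BT),np.cos(BT)]])
def b2w(x,y): return RB@np.array([x,y])/1000+BC
def w2b(p): return RB.T@(np.array(p)[:2]-BC)*1000
E
python3 - <<'E'
from h import *
for u,v,z in((150,90,.012),(520,170,.012),(120,208,.065),(345,246,.065)): print(w2b(at('w5',220+u/5.5,190+v/5.5,z)))
s=bot.read_state(); print(w2b(s['tool_pos']))
mv([*b2w(1,25.3),.09],94.4)
E
```

```text
[-28.1157586    4.12842025]
[31.0572935  -9.45238191]
[-27.62147987   4.59336854]
[ 2.44808626 -0.89267991]
[ 0.94833213 17.78864273]
t=5.53 now [ 0.5687 -0.0988  0.1707] -> shift [0.75 0.01 8.07] turn [-0.01 -0.03 -0.41] dist 8.1
```

Emit:
servo_tool(
  plan=[
    [[0.7,0,3,0,0,-0.4],[0.7,0,6,0,0,-0.4],[0.7,0,8,0,0,-0.4],[0.7,0,8,0,0,-0.4],[0.7,0,8,0,0,-0.4],[0.7,0,8,0,0,-0.4]],
  ],
)

```text
time: 6.03
tool_pos: [0.5693, -0.0917, 0.0921]
tcp_rot: [2.134, 2.304, 0.002]
wrist_force: [-0.1, 0.8, -0.8]
width: 0.711
```

```bash
python3 - <<'E'
from h import *
mv([*b2w(1,24),.0375],94.4)
s=bot.read_state();print(w2b(s['tool_pos']),s['wrist_force'])
s,c=snap('wrist','w6');crop('w6',0,0,560,420,1.42,'w6b');crop('w6',180,200,380,360,4,'w6c')
E
```

```text
t=6.03 now [ 0.5693 -0.0917  0.0921] -> shift [-0.08 -0.11  5.46] turn [ 0.1  -0.   -0.01] dist 5.5
[ 1.9753143  24.77826829] [-0.05257996  0.83943747 -0.79344134]
```

View pics/w6b.png

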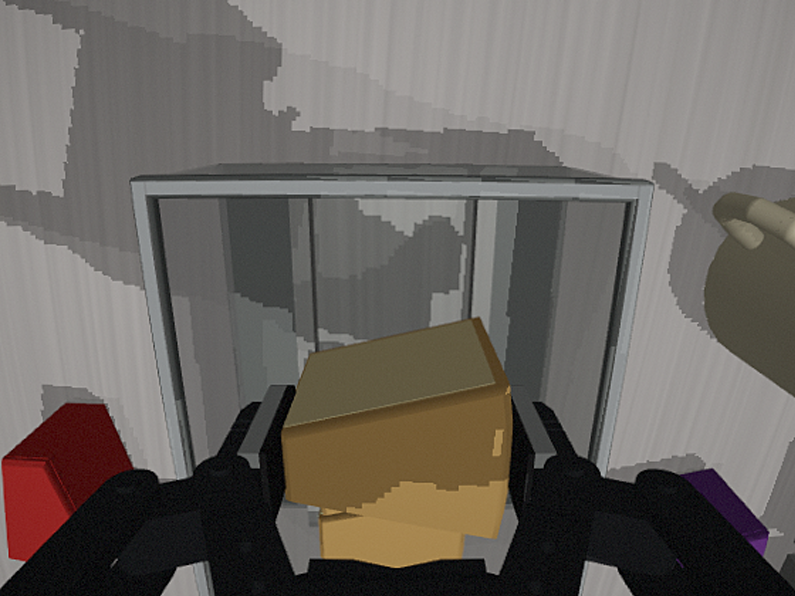

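Emit:
servo_tool(
  plan=[
    [[-0.1,-0.1,1.5,0,0,0],[-0.1,-0.1,3,0,0,0],[-0.1,-0.1,4,0,0,0],[-0.1,-0.1,4.7,0,0,0],[-0.1,-0.1,5.2,0,0,0],[-0.1,-0.1,5.4,0,0,0],[-0.1,-0.1,5.4,0,0,0],[-0.1,-0.1,5.4,0,0,0]],
  ],
)

```text
time: 6.75
tool_pos: [0.5696, -0.0931, 0.0393]
tcp_rot: [2.133, 2.303, 0.004]
wrist_force: [-0.3, -0.7, -0.7]
width: 0.71
```

```bash
python3 - <<'E'
from h import *
mv([*b2w(1,23),.037],94.4)
s=bot.read_state();print(w2b(s['tool_pos']),s['wrist_force'])
s,c=snap('wrist','w7');crop('w7',0,0,560,420,1.42,'w7b')
E
```

```text
t=6.75 now [ 0.5696 -0.0931  0.0393] -> shift [-0.04 -0.12  0.23] turn [ 0.22  0.03 -0.02] dist 0.3
[ 2.19174835 23.39077228] [-0.29764226 -0.66512252 -0.72443772]
```

View pics/w7b.png

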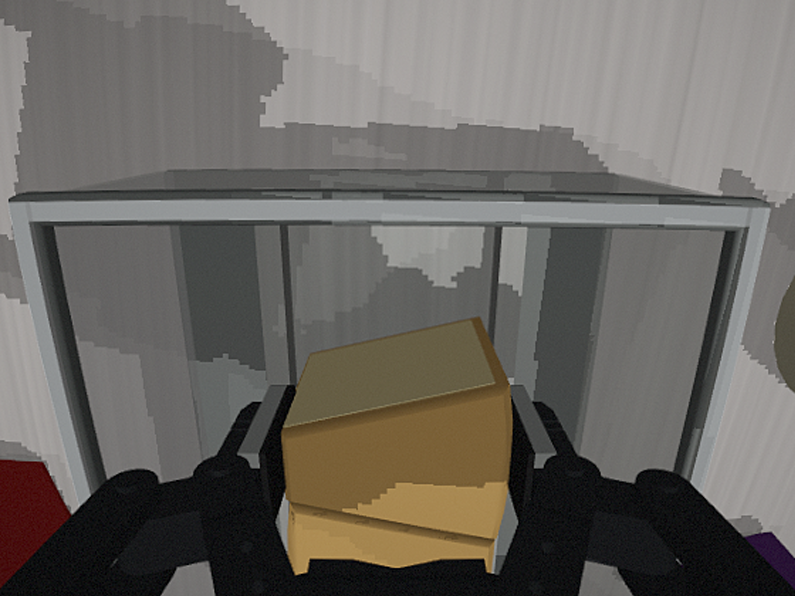

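Emit:
servo_tool(
  plan=[
    [[0,-0.1,0.15,0,0,0],[0,-0.1,0.3,0,0,0],[0,-0.1,0.3,0,0,0],[-0.1,-0.1,0.3,0,0,0],[-0.2,-0.1,0.3,0,0,0],[-0.3,-0.1,0.3,0,0,0],[-0.3,-0.1,0.3,0,0,0],[-0.3,-0.1,0.3,0,0,0]],
  ],
)

```text
time: 7.47
tool_pos: [0.5692, -0.0963, 0.0368]
tcp_rot: [2.133, 2.302, 0.005]
wrist_force: [-0.9, 1.4, 1.7]
width: 0.712
```

```bash
python3 - <<'E'
from h import *
s=bot.read_state();print(w2b(s['tool_pos']),s['wrist_force'],s['torque'])
s,c=snap('wrist','w8');crop('w8',180,220,380,420,4,'w8b')
E
```

```text
[ 1.58997484 20.28698834] [-0.91982587  1.39440538  1.65227592] [ 0.28492098  0.18404667 -0.03860131]
```

View pics/w8b.png

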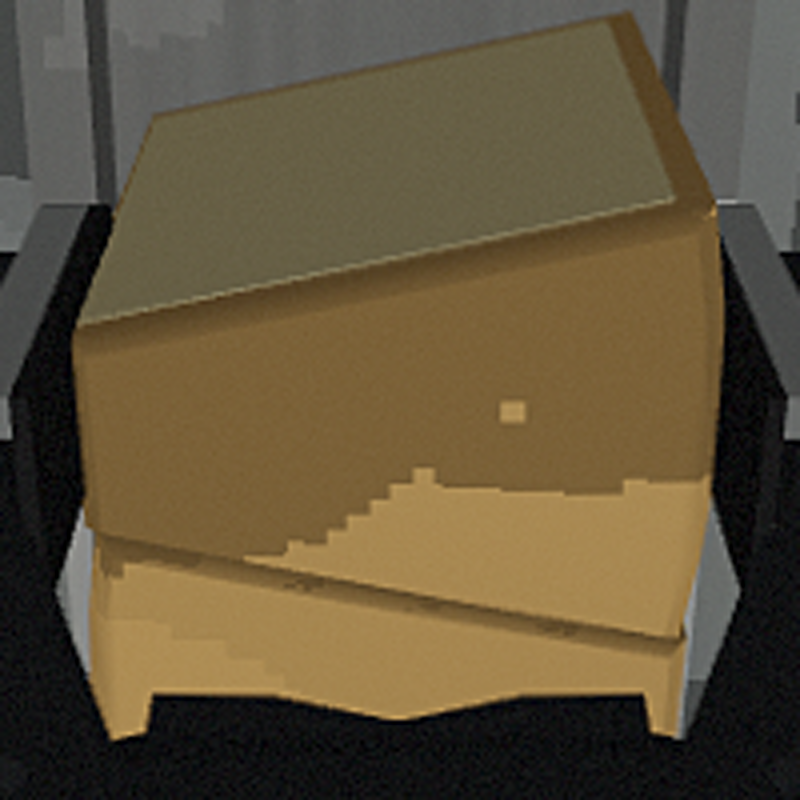

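Emit:
servo_tool(
  plan=[
    [[0,0,-0.05,0,0,0],[0,0,-0.05,0,0,0],[0,0,-0.05,0,0,0],[0,0,-0.05,0,0,0],[0,0,-2,0,0,0],[0,0,-5,0,0,0],[0,0,-9,0,0,0],[0,0,-13,0,0,0],[0,0,-13,0,0,0],[0,0,-13,0,0,0]],
  ],
  claw=8.2,
)

```text
time: 8.35
tool_pos: [0.5713, -0.0969, 0.1708]
tcp_rot: [2.128, 2.297, 0.011]
wrist_force: [-0.0, 0.2, 0.7]
width: 0.96
```

```bash
python3 - <<'E'
from h import *
s,c=snap('wrist','w9');crop('w9',0,0,560,420,1.42,'w9b')
mv([.535,.3056,.20],-52.4-90); print(s['q'])
E
```

```text
t=8.40 now [ 0.5694 -0.0964  0.1681] -> shift [40.34 -0.34 -3.25] turn [   0.15    0.51 -123.22] dist 40.5
[-2.11208185e-01  1.22335083e-01  1.88661377e+00  5.61045863e-04
  1.12016693e+00 -2.87941545e-01]
```

View pics/w9b.png

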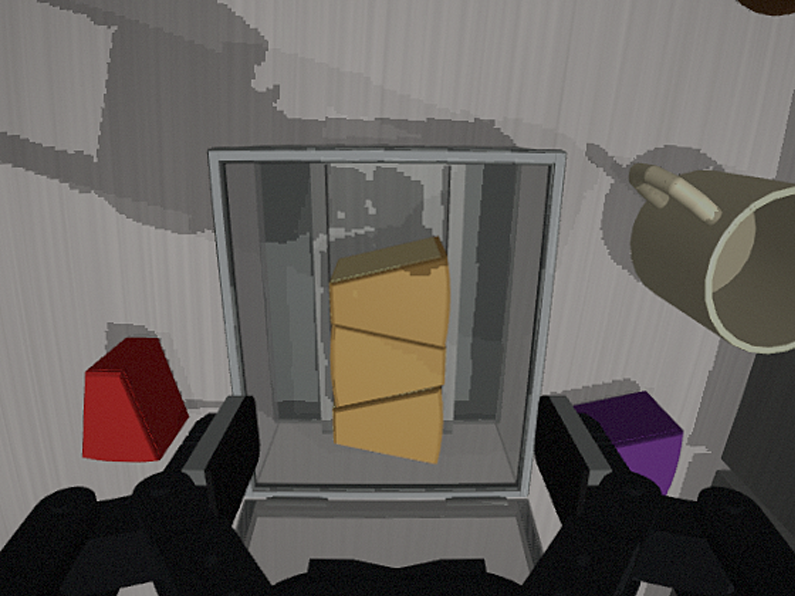

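Emit:
servo_tool(
  plan=[
    [[2.5,0,-3,0,0,-7],[5,0,-3.2,0,0,-14],[7.5,0,-3.2,0,0,-21],[10,0,-3.2,0,0,-28],[12.5,0,-3.2,0,0,-35],[15,0,-3.2,0,0,-42],[17.5,0,-3.2,0,0,-49],[20,0,-3.2,0,0,-56],[22.5,0,-3.2,0,0,-63],[25,0,-3.2,0,0,-70],[27.5,0,-3.2,0,0,-77],[30,0,-3.2,0,0,-84],[32,-0.1,-3.2,0,0,-91],[34,-0.2,-3.2,0,0.1,-98],[36,-0.3,-3.2,0.1,0.3,-105],[38,-0.3,-3.2,0.1,0.5,-112],[40,-0.3,-3.2,0.1,0.5,-119],[40.3,-0.3,-3.2,0.1,0.5,-123.2],[40.3,-0.3,-3.2,0.1,0.5,-123.2],[40.3,-0.3,-3.2,0.1,0.5,-123.2]],
  ],
)

```text
time: 10.07
tool_pos: [0.5341, 0.3047, 0.197]
tcp_rot: [1.009, -2.971, 0.001]
wrist_force: [-0.1, 0.8, -0.6]
width: 0.962
```

```bash
python3 - <<'E'
from h import *
mv([.535,.3056,.11],-52.4-90); s=bot.read_state(); print(s['q'],s['joint_vel'])
E
```

```text
t=10.07 now [0.5341 0.3047 0.197 ] -> shift [-0.16  0.01  8.69] turn [ 0.04 -0.21 -0.1 ] dist 8.7
[ 4.77915277e-01  1.77318243e-01  1.77311405e+00  2.78954506e-05
  1.19480139e+00 -1.74733986e+00] [-0.0152105  -0.01115574 -0.00300936 -0.0022145   0.00303633  0.00545824]
```

Emit:
servo_tool(
  plan=[
    [[-0.2,0,3,0,0,0],[-0.2,0,6,0,0,0],[-0.2,0,8.6,0,0,0],[-0.2,0,8.6,0,0,0],[-0.2,0,8.6,0,0,0],[-0.2,0,8.6,0,0,0]],
  ],
  claw=8.5,
)

```text
time: 10.57
tool_pos: [0.5361, 0.3055, 0.1118]
tcp_rot: [1.007, -2.973, 0.001]
wrist_force: [-0.5, -0.9, 0.2]
width: 0.99
```

```bash
python3 - <<'E'
from h import *
s,c=snap('wrist','w10');crop('w10',0,0,560,420,1.42,'w10b');crop('w10',200,170,360,290,5,'w10c')
E
```

```text
(no output)
```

View pics/w10b.png

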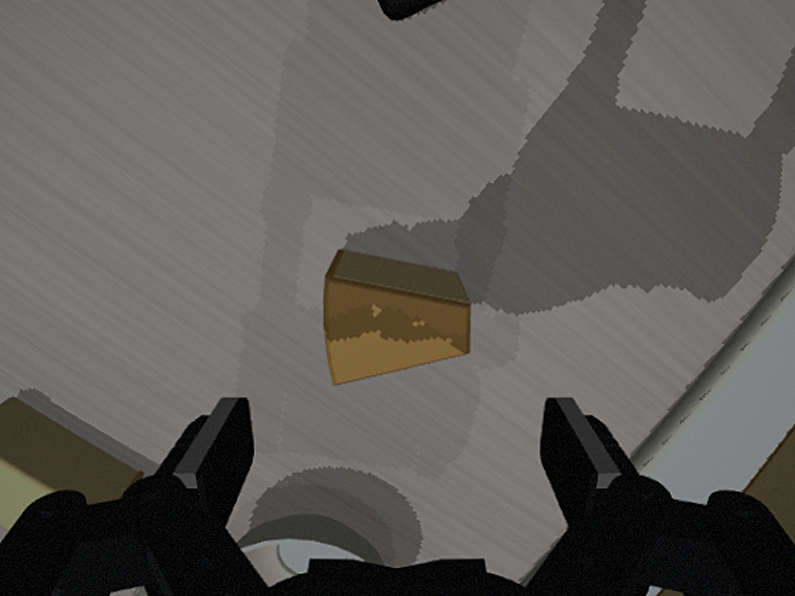

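View pics/w10c.png

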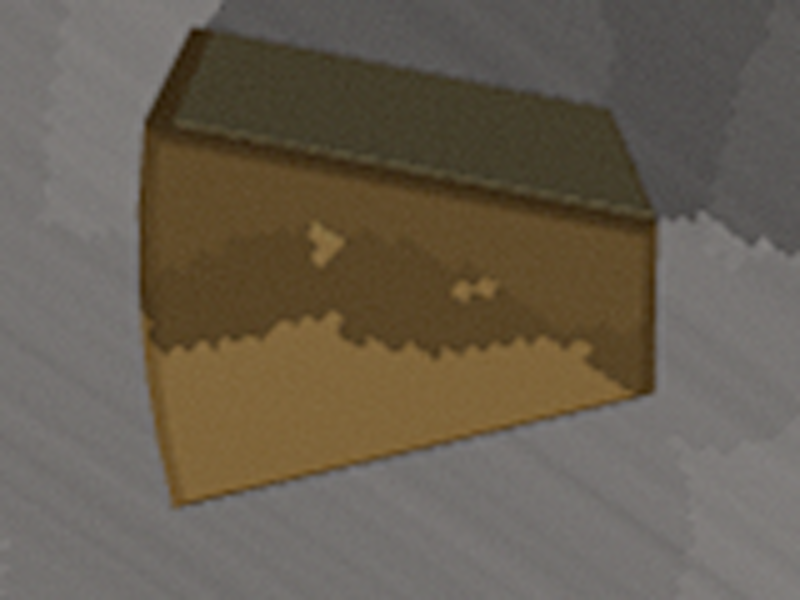

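```bash
python3 - <<'E'
from h import *
W2=W.copy(); W2[:2,0]-=.0025
P=[at('w10',u/5+200,v/5+170,.055) for u,v in [(178,507),(148,125),(655,217),(652,393)]]; c,t,e=fit2(W2,P); print(c,np.degrees(t),e)
mv([c[0],c[1],.022],np.degrees(t)-90)
P=[at('w2',u/5+200,v/5+170,.055) for u,v in [(636,122),(618,503),(137,398),(132,227)]]; print(fit2(W2,P))
E
```

```text
[0.53476456 0.30629252] -50.66030308100112 [0.58045804 0.76924689 0.5597721  0.61087178]
t=10.62 now [0.5368 0.306  0.1129] -> shift [0.14 0.15 9.09] turn [ 0.   -0.04 -1.91] dist 9.1
(array([0.48256743, 0.16065598]), np.float64(-1.059463899619351), array([0.77946637, 0.46474661, 0.26166153, 0.49026292]))
```

Emit:
servo_tool(
  plan=[
    [[0.4,0.2,2,0,0,-1.9],[0.4,0.2,4.5,0,0,-1.9],[0.4,0.2,7,0,0,-1.9],[0.4,0.2,9,0,0,-1.9],[0.4,0.2,9.1,0,0,-1.9],[0.4,0.2,9.1,0,0,-1.9],[0.4,0.2,9.1,0,0,-1.9]],
  ],
)

```text
time: 11.2
tool_pos: [0.5342, 0.306, 0.0244]
tcp_rot: [-1.056, 2.956, 0.001]
wrist_force: [0.7, 0.3, 0.3]
width: 0.995
```

Emit:
servo_tool(
  plan=[
    [[0,0,0,0,0,0],[0,0,0,0,0,0],[0,0,0,0,0,0],[0,0,0,0,0,0],[0,0,0,0,0,0],[0,0,0,0,0,0],[0,0,0,0,0,0],[0,0,0,0,0,0]],
  ],
  claw=4.5,
  grip_force=35,
)

```text
time: 11.87
tool_pos: [0.5366, 0.3072, 0.0274]
tcp_rot: [-1.054, 2.951, 0.002]
wrist_force: [-0.1, -0.9, 6.4]
width: 0.713
```

Emit:
servo_tool(
  plan=[
    [[0,0,-3,0,0,0],[0,0,-6,0,0,0],[0,0,-9,0,0,0],[0,0,-12,0,0,0],[0,0,-14.5,0,0,0],[0,0,-14.5,0,0,0],[0,0,-14.5,0,0,0]],
  ],
)

```text
time: 12.45
tool_pos: [0.537, 0.3074, 0.1752]
tcp_rot: [-1.052, 2.946, 0.003]
wrist_force: [0.5, 0.2, -2.5]
width: 0.71
```

```bash
python3 - <<'E'
from h import *
s,c=snap('wrist','w11');crop('w11',180,220,380,400,4,'w11b'); 
mv([*b2w(0,56),.17],94)
E
```

```text
t=12.50 now [0.5356 0.3067 0.1728] -> shift [ 20.99 -30.3    0.15] turn [  0.52   0.44 125.31] dist 36.9
```

View pics/w11b.png

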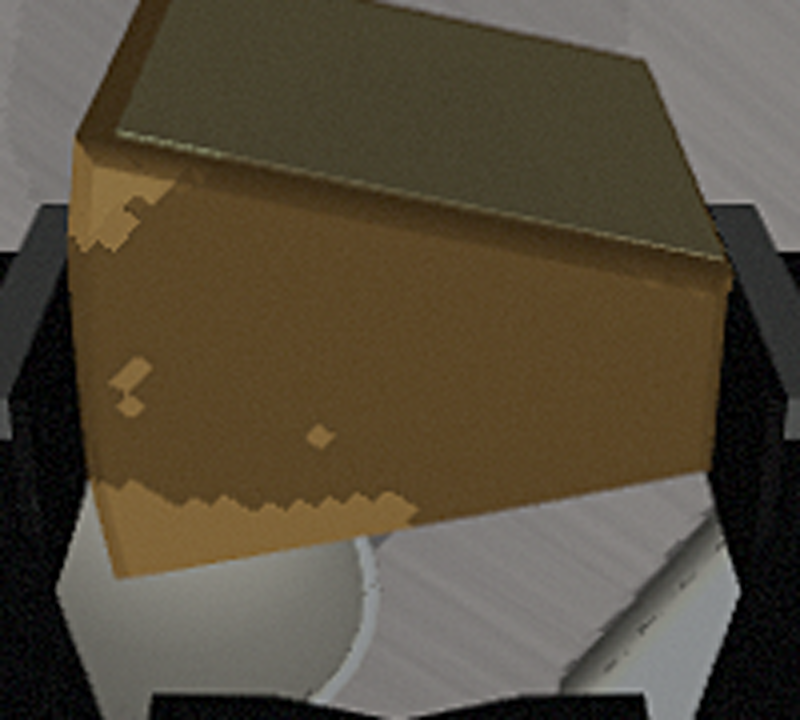

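```bash
python3 - <<'E'
from h import *
W2=W.copy(); W2[:2,0]-=.0025
P=np.array([tool_at('w11',u/4+180,v/4+220,-.0276) for u,v in [(120,578),(77,135),(730,270),(708,472)]])
c,t,e=fit2(W2,-P[:,[1,0]]); print('ty,tx',-c*1000,np.degrees(t),e)
P=np.array([tool_at('w4',u/4+180,v/4+220,-.0284) for u,v in [(715,207),(680,637),(85,527),(75,330)]])
c,t,e=fit2(W2,P[:,[1,0]]); print('prev ty,tx',c*1000,np.degrees(t),e)
# third placed, w9 (1.42 scale): headL(447,262)... 
crop('w9',220,160,330,340,4,'w9c')
E
```

```text
ty,tx [1.13444877 1.9518539 ] -0.1810882485827786 [1.00774744 0.48356898 0.49350042 0.77319113]
prev ty,tx [-0.87978432 -3.75964694] -0.4757798176875347 [0.85440203 0.2168582  0.20805524 0.81850369]
```

View pics/w9c.png

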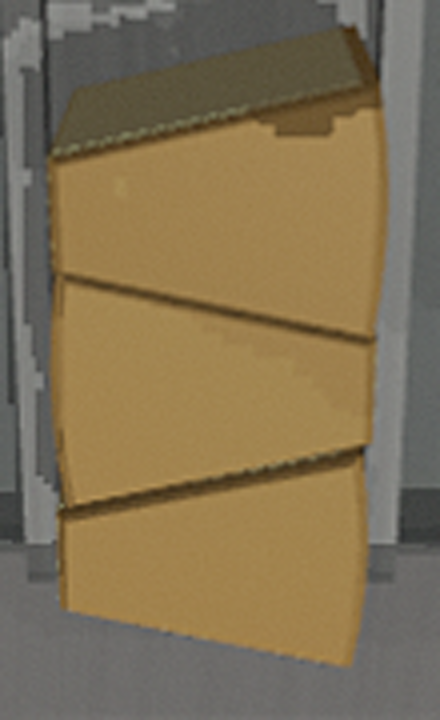

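```bash
python3 - <<'E'
from h import *
W2=W.copy(); W2[:2,0]-=.0025
for L in ([(362,455),(350,665),(62,608),(60,518)],[(72,505),(58,280),(372,340),(368,442)],[(382,102),(372,340),(58,277),(52,160)]):
    P=[at('w9',u/4+220,v/4+160,.065) for u,v in L]; c,t,e=fit2(W2,P); print(w2b(c),np.degrees(t-BT),e)
print([w2b(at('w9',u/1.42,v/1.42,.08)) for u,v in ((208,152),(566,150))])
# bottom edge of third (+y face): (345,25),(72,90) z~.012
print([w2b(at('w9',u/4+220,v/4+160,.012)) for u,v in ((345,25),(72,90))])
E
```

```text
[  0.77733065 -57.0758387 ] -0.19922198214386394 [0.48985933 0.93534178 0.4830985  0.85429793]
[ 5.69054614e-03 -1.95541318e+01] -179.02515255100903 [1.57494347 1.40358926 0.65505397 0.9320958 ]
[ 2.17295952 15.15478759] -0.5670582095430673 [2.16021434 1.8274035  0.70139636 0.43163453]
[array([-79.53247623,  92.57489003]), array([79.45084633, 94.25932467])]
[array([28.06416306, 40.66483876]), array([-30.05743754,  26.30761242])]
```

```bash
python3 - <<'E'
from h import *
mv([*b2w(-1.1,53),.17],94.1)
E
```

```text
t=12.50 now [0.5356 0.3067 0.1728] -> shift [ 21.25 -30.48   0.15] turn [  0.52   0.44 125.21] dist 37.2
```

Emit:
servo_tool(
  plan=[
    [[1.2,-1.7,0,0,0,7],[2.4,-3.4,0,0,0,14],[3.6,-5.1,0,0,0,21],[4.8,-6.8,0,0,0,28],[6,-8.5,0,0,0,35],[7.2,-10.2,0,0,0,42],[8.4,-12,0,0,0,49],[9.6,-13.7,0,0,0,56],[10.8,-15.4,0,0,0,63],[12,-17.2,0,0,0,70],[13.2,-18.9,0,0,0,77],[14.4,-20.6,0,0,0,84],[15.6,-22.4,0,0.2,0.2,91],[16.8,-24.1,0,0.3,0.3,98],[18,-25.8,0,0.4,0.4,105],[19.2,-27.5,0,0.5,0.4,112],[20.4,-29.2,0,0.5,0.4,119],[21.2,-30.5,0,0.5,0.4,125.2],[21.2,-30.5,0,0.5,0.4,125.2],[21.2,-30.5,0,0.5,0.4,125.2]],
  ],
)

```text
time: 14.17
tool_pos: [0.5632, -0.064, 0.1691]
tcp_rot: [-2.138, -2.297, 0.003]
wrist_force: [0.1, -0.6, -1.8]
width: 0.715
```

```bash
python3 - <<'E'
from h import *
mv([*b2w(-1.1,53),.092],94.1)
E
```

```text
t=14.17 now [ 0.5632 -0.064   0.1691] -> shift [0.   0.14 7.7 ] turn [-0.2  -0.07  0.  ] dist 7.7
```

Emit:
servo_tool(
  plan=[
    [[0,0.1,3,-0.2,0,0],[0,0.1,6,-0.2,0,0],[0,0.1,7.7,-0.2,0,0],[0,0.1,7.7,-0.2,0,0],[0,0.1,7.7,-0.2,0,0],[0,0.1,7.7,-0.2,0,0]],
  ],
)

```text
time: 14.67
tool_pos: [0.5644, -0.0632, 0.0927]
tcp_rot: [-2.138, -2.301, -0.002]
wrist_force: [0.3, 0.8, -0.6]
width: 0.71
```

```bash
python3 - <<'E'
from h import *
mv([*b2w(-1.1,53),.039],94.1)
s,c=snap('wrist','w12');crop('w12',0,0,560,420,1.42,'w12b')
E
```

```text
t=14.67 now [ 0.5644 -0.0632  0.0927] -> shift [-0.06 -0.03  5.37] turn [ 0.04 -0.07  0.09] dist 5.4
```

View pics/w12b.png

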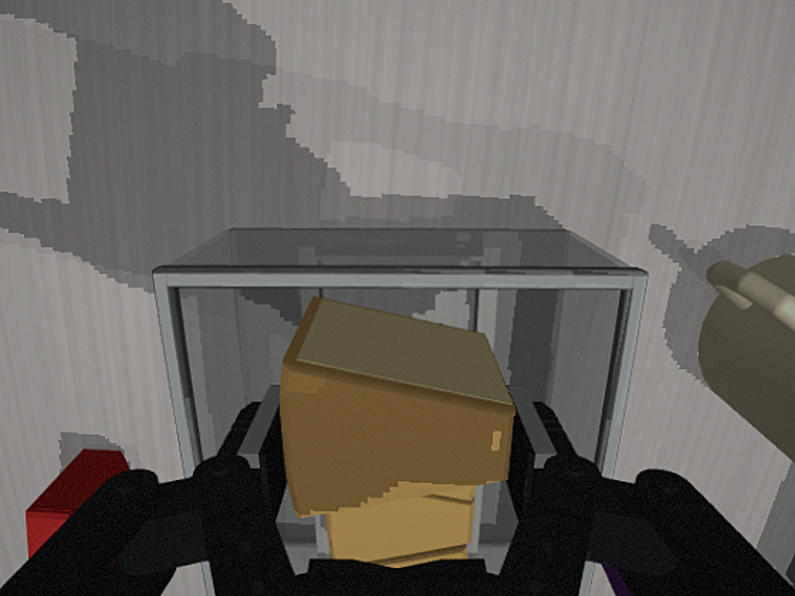

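Emit:
servo_tool(
  plan=[
    [[-0.1,0,1.5,0,0,0],[-0.1,0,2.7,0,0,0],[-0.1,0,3.6,0,0,0],[-0.1,0,4.2,0,0,0],[-0.1,0,4.6,0,0,0],[-0.1,0,4.6,0,0,0],[-0.1,0,4.6,0,0,0]],
  ],
)

```text
time: 15.3
tool_pos: [0.5653, -0.0644, 0.0474]
tcp_rot: [2.139, 2.3, 0.003]
wrist_force: [-1.0, 0.7, -1.0]
width: 0.713
```

```bash
python3 - <<'E'
from h import *
s=bot.read_state();print(w2b(s['tool_pos']),s['wrist_force'])
mv([*b2w(-1.1,53),.039],94.1)
s,c=snap('wrist','w13');crop('w13',0,0,560,420,1.42,'w13b')
E
```

```text
[-0.14248818 52.28958729] [-1.04868142  0.67802761 -0.97856841]
t=15.30 now [ 0.5653 -0.0644  0.0474] -> shift [ 0.07 -0.1   0.84] turn [ 0.11 -0.05  0.08] dist 0.8
```

View pics/w13b.png

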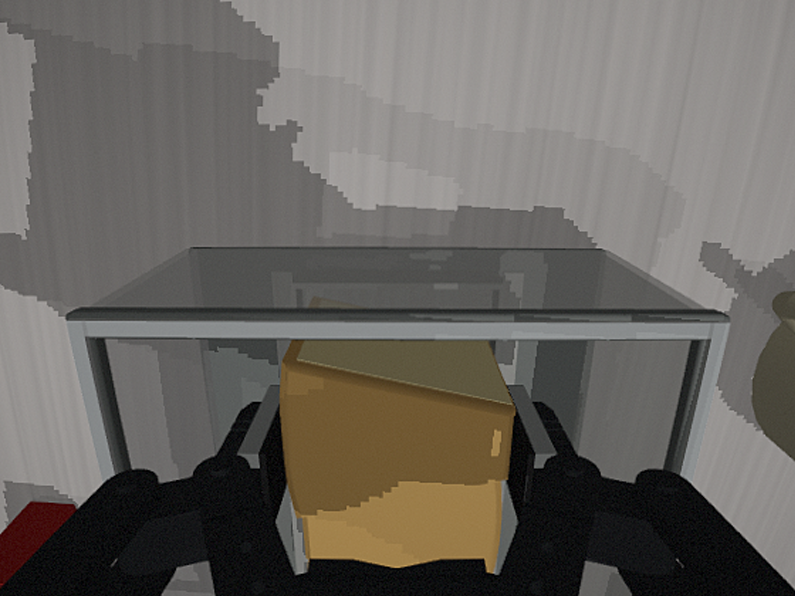

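Emit:
servo_tool(
  plan=[
    [[0.05,0,0.3,0,0,0],[0.05,0,0.6,0,0,0],[0.05,0,0.8,0,0,0],[0.05,0,1.0,0,0,0],[0.05,0,1.1,0,0,0],[0.05,0,1.1,0,0,0]],
  ],
)

```text
time: 15.85
tool_pos: [0.5656, -0.064, 0.0375]
tcp_rot: [2.138, 2.3, 0.004]
wrist_force: [-1.8, 0.6, 3.3]
width: 0.709
```

```bash
python3 - <<'E'
from h import *
s=bot.read_state();print(w2b(s['tool_pos']),s['wrist_force'],s['torque'])
E
```

```text
[ 0.25126044 52.73571541] [-1.81107098  0.58232977  3.32548535] [0.07457471 0.53921379 0.01399811]
```

Emit:
servo_tool(
  plan=[
    [[0,0,-0.05,0,0,0],[0,0,-0.05,0,0,0],[0,0,-0.05,0,0,0],[0,0,-0.05,0,0,0],[0,0,-2,0,0,0],[0,0,-5,0,0,0],[0,0,-9,0,0,0],[0,0,-13,0,0,0],[0,0,-15,0,0,0],[0,0,-15,0,0,0],[0,0,-15,0,0,0]],
  ],
  claw=8.2,
)

```text
time: 16.77
tool_pos: [0.5666, -0.0644, 0.1896]
tcp_rot: [2.136, 2.298, 0.007]
wrist_force: [0.4, -0.1, -0.6]
width: 0.961
```

```bash
python3 - <<'E'
from h import *
s,c=snap('wrist','w14');crop('w14',0,0,560,420,1.42,'w14b')
print(s['tool_pos'],s['q'])
snap('side','s14');crop('s14',210,100,350,260,4.5,'s14b')
E
```

```text
[ 0.56663682 -0.06436919  0.1895641 ] [-1.57607160e-01  9.31754733e-02  1.88250962e+00  1.46018599e-03
  1.15954929e+00 -2.31060349e-01]
```

View pics/w14b.png

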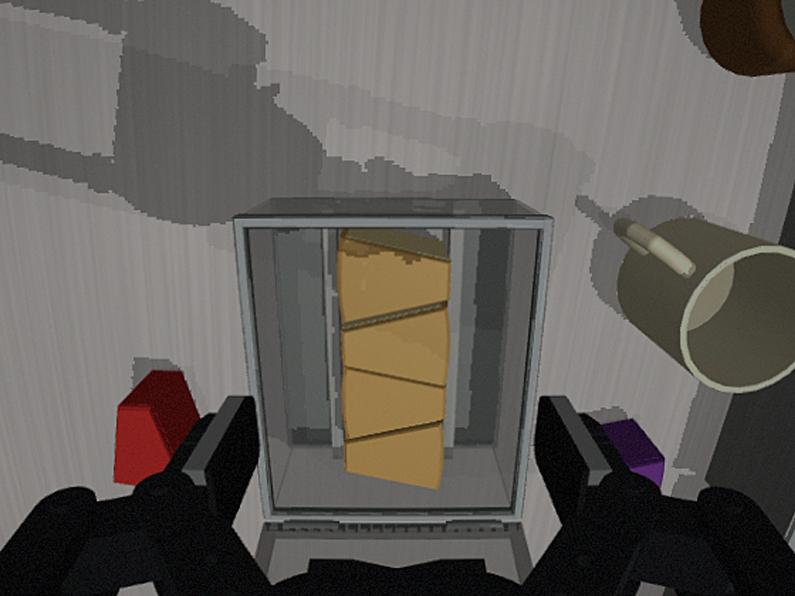

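View pics/s14b.png

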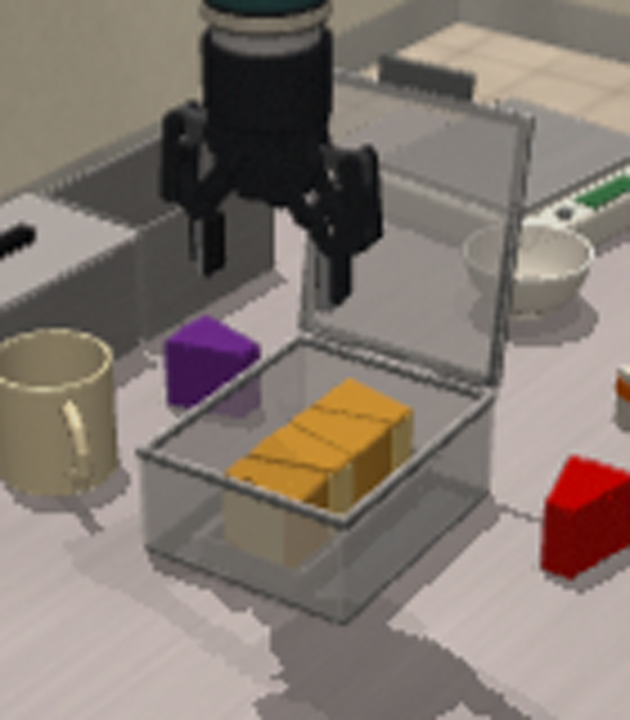

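```bash
python3 - <<'E'
from h import *
W2=W.copy(); W2[:2,0]-=.0025
P=[at('w14',u/1.42,v/1.42,.065) for u,v in [(342,328),(339,237),(449,260),(447,302)]]; c,t,e=fit2(W2,P); print('4th',w2b(c),np.degrees(t-BT),e)
def lp(x,r,th): 
    xy=b2w(x,-93+r*np.cos(th)); return [xy[0],xy[1],.08+r*np.sin(th)/1000]
for th in (1.6,1.7,1.8,1.9,2.0):
    print(th,[np.round((proj('top0',lp(x,189,th))-[260,130])*5) for x in(80,-80)],[np.round((proj('s14',lp(x,189,th))-[210,100])*4.5) for x in(80,-80)])
E
```

```text
4th [-0.75231061 55.10843344] -179.01655326916634 [1.08469446 1.12147977 1.15963832 1.08328645]
1.6 [array([511.,  85.]), array([558., 474.])] [array([297.,  75.]), array([510., 126.])]
1.7 [array([556.,  82.]), array([604., 470.])] [array([312.,  68.]), array([524., 118.])]
1.8 [array([599.,  80.]), array([649., 466.])] [array([328.,  64.]), array([538., 113.])]
1.9 [array([641.,  80.]), array([691., 464.])] [array([342.,  63.]), array([551., 112.])]
2.0 [array([679.,  81.]), array([730., 462.])] [array([356.,  64.]), array([563., 113.])]
```

```bash
python3 - <<'E'
from h import *
mv([*b2w(0,54),.335],94)
mv([*b2w(0,-170),.335],94)
mv([*b2w(0,-170),.25],94)
E
```

```text
t=16.87 now [ 0.5643 -0.064   0.1861] -> shift [  0.14   0.11 -14.89] turn [ 0.01 -0.08  0.17] dist 14.9
t=16.87 now [ 0.5643 -0.064   0.1861] -> shift [-2.226e+01  2.000e-02 -1.492e+01] turn [ 0.01 -0.08  0.17] dist 26.8
t=16.87 now [ 0.5643 -0.064   0.1861] -> shift [-2.227e+01  2.000e-02 -6.420e+00] turn [ 0.01 -0.08  0.17] dist 23.2
```

Emit:
servo_tool(
  plan=[
    [[0,0,-3,0,0,0],[0,0,-6,0,0,0],[0,0,-9,0,0,0],[0,0,-12,0,0,0],[0,0,-15,0,0,0],[0,0,-15,0,0,0],[-3,0,-15,0,0,0],[-6,0,-15,0,0,0],[-9,0,-15,0,0,0],[-12,0,-15,0,0,0],[-15,0,-15,0,0,0],[-18,0,-15,0,0,0],[-21,0,-15,0,0,0],[-22.3,0,-15,0,0,0],[-22.3,0,-15,0,0,0],[-22.3,0,-15,0,0,0]],
  ],
  claw=0,
)

```text
time: 18.2
tool_pos: [0.5798, -0.2864, 0.3331]
tcp_rot: [-2.137, -2.295, -0.001]
wrist_force: [-0.3, -0.3, -0.2]
width: -0.001
```

```bash
python3 - <<'E'
from h import *
mv([*b2w(0,-170),.25],94)
s,c=snap('side','s15');crop('s15',210,60,400,240,4,'s15b')
s,c=snap('wrist','w15');crop('w15',0,0,560,420,1.42,'w15b'); print(s['q'],s['width'])
E
```

```text
t=18.20 now [ 0.5798 -0.2864  0.3331] -> shift [-0.02  0.12  8.3 ] turn [-0.19 -0.25  0.1 ] dist 8.3
[-0.49730022  0.16934544  1.53183195  0.00208841  1.44457197 -0.57020049] -0.0028180937334935183
```

View pics/s15b.png

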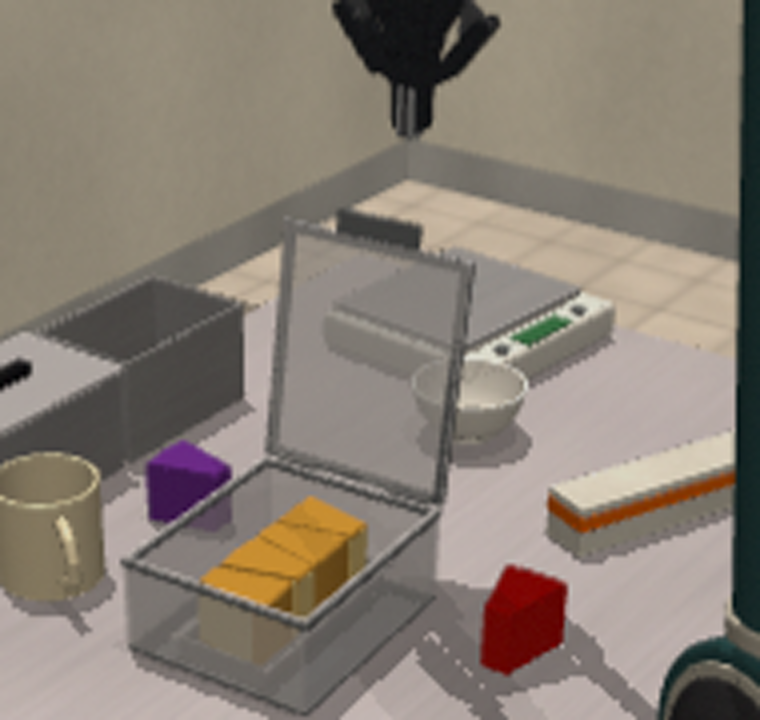

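View pics/w15b.png

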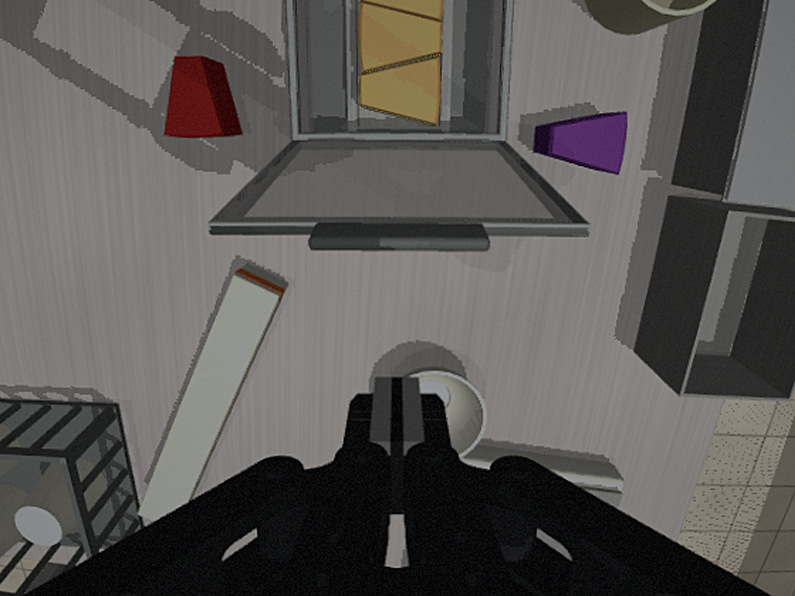

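```bash
python3 - <<'E'
from h import *
for z in (.27,.279,.285): print([np.round(w2b(at('w15',u/1.42,v/1.42,z)),1) for u,v in((310,247),(400,247),(489,247),(211,230),(588,230))])
E
```

```text
[array([ -36.9, -132.9]), array([   0.2, -132.9]), array([  36.9, -132.7]), array([ -77.6, -125.7]), array([  77.5, -125.2])]
[array([ -35.3, -130.9]), array([   0.2, -130.9]), array([  35.3, -130.7]), array([ -74.3, -124. ]), array([  74.1, -123.5])]
[array([ -34.3, -129.6]), array([ 1.000e-01, -1.295e+02]), array([  34.2, -129.4]), array([ -72.1, -122.9]), array([  71.9, -122.4])]
```

Emit:
servo_tool(
  plan=[
    [[0,0.1,2.5,0,0,0],[0,0.1,5,0,0,0],[0,0.1,7.5,0,0,0],[0,0.1,8.3,0,0,0],[0.5,0.1,8.3,0,0,0],[1,0.1,8.3,0,0,0],[1.8,0.1,8.3,0,0,0],[2.6,0.1,8.3,0,0,0],[3.4,0.1,8.3,0,0,0],[4.2,0.1,8.3,0,0,0],[5,0.1,8.3,0,0,0],[5.8,0.1,8.3,0,0,0]],
  ],
)

```text
time: 19.3
tool_pos: [0.577, -0.2262, 0.2522]
tcp_rot: [-2.136, -2.3, -0.002]
wrist_force: [0.2, -0.9, 0.5]
width: -0.0
```

```bash
python3 - <<'E'
from h import *
mv([*b2w(0,10),.22],94)
s,c=snap('side','s16');crop('s16',210,60,400,240,4,'s16b'); print(w2b(s['tool_pos']),s['tool_pos'],s['wrist_force'])
E
```

```text
t=19.30 now [ 0.577  -0.2262  0.2522] -> shift [11.98  0.02  3.26] turn [-0.04 -0.17  0.22] dist 12.4
[   0.4030465  -109.92586219] [ 0.5769553  -0.22623836  0.25224559] [ 0.24591228 -0.91031239  0.48121082]
```

View pics/s16b.png

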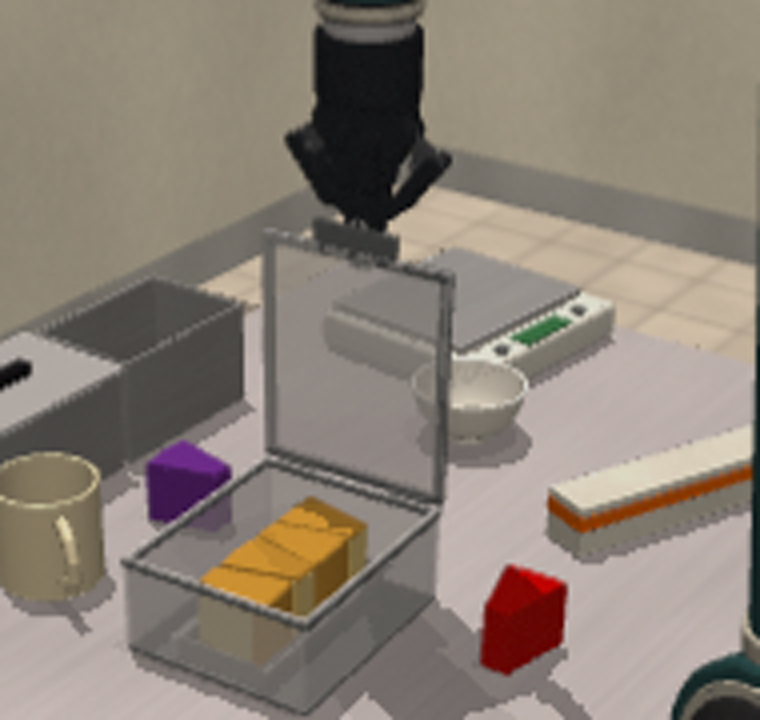

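Emit:
servo_tool(
  plan=[
    [[0.8,0,0,0,0,0],[1.6,0,0.1,0,0,0],[2.4,0,0.3,0,0,0],[3.2,0,0.5,0,0,0],[4,0,0.8,0,0,0],[4.8,0,1.1,0,0,0],[5.6,0,1.4,0,0,0],[6.4,0,1.7,0,0,0],[7.2,0,2,0,0,0],[8,0,2.3,0,0,0],[8.8,0,2.6,0,0,0],[9.6,0,2.9,0,0,0],[10.4,0,3.2,0,0,0],[11.2,0,3.2,0,0,0],[11.2,0,3.2,0,0,0]],
  ],
)

```text
time: 20.6
tool_pos: [0.5681, -0.1112, 0.2202]
tcp_rot: [-2.133, -2.3, -0.004]
wrist_force: [0.4, -0.1, -0.1]
width: -0.002
```

```bash
python3 - <<'E'
from h import *
s,c=snap('side','s17');crop('s17',210,60,400,240,4,'s17b'); print(w2b(s['tool_pos']),s['tool_pos'],s['wrist_force'])
E
```

```text
[-0.54522205  5.40125429] [ 0.56808494 -0.11124897  0.22021691] [ 0.36672204 -0.10238592 -0.14357332]
```

View pics/s17b.png

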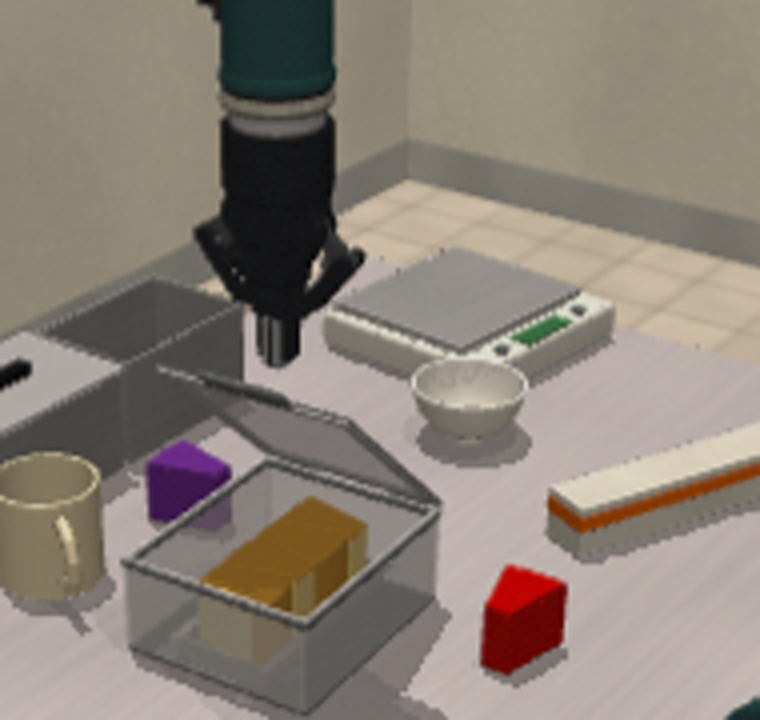

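Lid is falling on its own. Raise and wait.

Emit:
servo_tool(
  plan=[
    [[0,0,-2,0,0,0],[0,0,-4,0,0,0],[0,0,-6,0,0,0],[0,0,-8,0,0,0],[0,0,-10,0,0,0],[0,0,-10,0,0,0],[0,0,-10,0,0,0],[0,0,-10,0,0,0],[0,0,-10,0,0,0],[0,0,-10,0,0,0],[0,0,-10,0,0,0],[0,0,-10,0,0,0],[0,0,-10,0,0,0],[0,0,-10,0,0,0],[0,0,-10,0,0,0],[0,0,-10,0,0,0],[0,0,-10,0,0,0],[0,0,-10,0,0,0]],
  ],
)

```text
time: 22.15
tool_pos: [0.5685, -0.1125, 0.3206]
tcp_rot: [-2.133, -2.301, -0.004]
wrist_force: [0.2, -0.2, 0.3]
width: 0.002
```

```bash
python3 - <<'E'
from h import *
s,c=snap('side','s18');crop('s18',210,60,400,240,4,'s18b'); 
s,c=snap('wrist','w18');crop('w18',0,0,560,420,1.42,'w18b'); print(s['wrist_force'])
E
```

```text
[ 0.13148968 -0.42884621  0.14866597]
```

View pics/s18b.png

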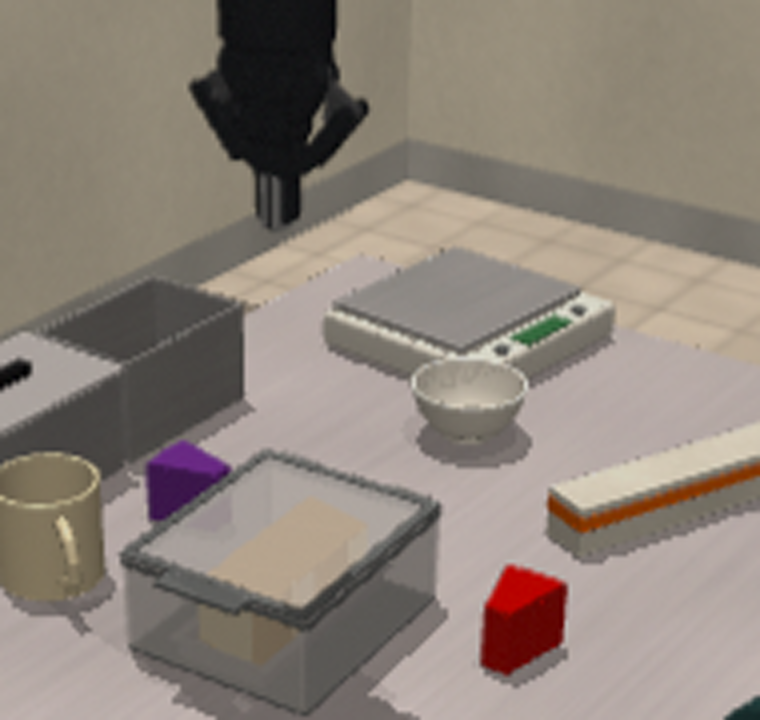

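View pics/w18b.png

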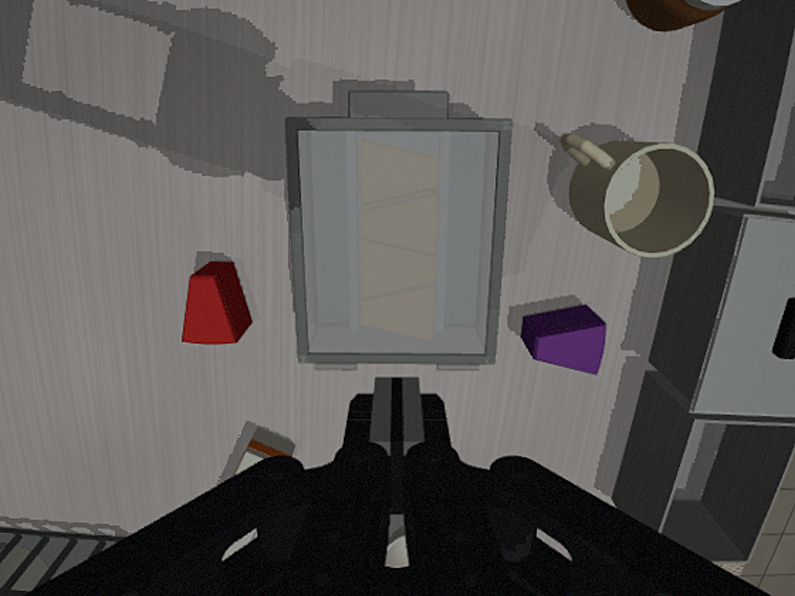

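```bash
python3 - <<'E'
from h import *
print(finish_job())
E
```

```text
the job is handed in; nothing more can be done
None
```

I packed the two loose wedges as third and fourth in the row, head to tail. I then pushed the lid over from behind until it fell shut by itself, and handed the job in at about 22 s of the 67 s.

- **Row:** After release, with the lid still open, the wrist camera put the wedge centres at about -57, -20, 15 and 55 mm along the box's y. The places are at -54, -18, 18 and 54 mm. The wedges were within about 1° of the box's x axis, with heads alternating, and at most about 2 mm off in x. All offsets are within the 10 mm and 8° tolerances.
- **Lid and contact:** The last side and wrist pictures show the lid flat on the box, the row unchanged through it, and the gripper clear with about zero force.
- **Other objects:** I saw nothing else shifted, but I did not measure their positions.
- **Disagreements:** The top camera read y about 3 to 4 mm lower than the wrist camera. I used the wrist camera, which agreed with the position of the first wedge once I had gripped it. The third wedge read 15 to 16 mm in different estimates, which is within tolerance.

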